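# Turn the sample tube mouth-up and pack its frit

## Robot

A 6-joint arm with a two-finger parallel gripper is mounted at the origin on the work surface. World frame = base frame: x ahead of the robot, y to its left, z up, the work surface at z = 0. Lengths are in mm, angles in rad, forces in N, time in s.
With the tool pointing down it reaches from about 425 to 1125 mm from the base axis. Payload 14.9 kg.
Tool frame: the origin (TCP) lies midway between the tips of the shut fingers; the grasp point (between the pads) lies 19 mm behind it; y points along the fingers, z is the direction in which the jaws open and shut, and the axes are right-handed (so a half turn about y gives the same grasp; the last joint's range is limited). The gripper opens to 91 mm and grips with 3 to 60 N. Pads are 32 mm wide; open, the fingers measure 118 mm over their backs; the gripper's body (76 mm by 178 mm) begins 60 mm behind the grasp point.
Start: joints at [1.169, 0.379, 1.734, -0, 1.028, -0.033], TCP at [252.355, 652.943, 213.932] pointing down, gripper open.
Joint ranges: [-2.77, 2.77], [-0.74, 2.19], [0, 2.66], [-1.06, 4.2], [0.31, 2.87], [-3.08, 3.08]. Speed limits (rad/s): [1.89, 1.89, 2.39, 3.14, 3.14, 3.14].

## Interface

Orientations are given as a unit quaternion [w, x, y, z].
In Python, from workcell import bot gives the robot as it stands.
- The arm moves only by the tool arm_command, never from a script. Its argument "targets" is one flat list of numbers, 7 for each row, row after row: the opening, from 0 (shut) to 1 (fully open), then the shift along the tool's x, y, z in m, then the turn, a rotation vector about the tool's x, y, z in rad. In form: [jaw, x, y, z, rx, ry, rz, jaw, x, y, z, rx, ry, rz, ...]. A call has 1 to 12 rows; each row is the pose to reach, as a shift and turn from the pose commanded when the call began, along the tool's axes at that moment; what a row does not reach only later rows make up. A row lasts 1/12 s, in which the tool goes at most 41.7 mm and 7.16 degrees, less where a joint would pass 70% of its speed; a pose out of reach is approached as far as the arm can. A call with a gripper value outside its range is refused whole. The fingers move at their own pace and stop on an object; "force" is the grip in N (left out, the last holds). Time passes only in rows, so rows that repeat a pose let the fingers close. It gives the time, the measured TCP pose, the force and the opening at its end, in the units of the state.
- bot.get_obs(): the state, without advancing time (a new reading comes with each control period).
- bot.capture(name): name is "scene" or "side" or "wrist"; returns a dict with "img" (480x640x3 uint8, red, green, blue), "fovy" (degrees; the focal length in pixels is half the picture's height over the tangent of half this angle, whatever the lens; pixels are square), "cx", "cy" (the principal point, pixels), "dist_coeffs" ([k1, k2, p1, p2, k3] as OpenCV has them; the pictures are not rectified), "extrinsics" (4x4, takes a point from world to camera coordinates). Camera axes: x right, y up, looking along -z (the intrinsics and any distortion apply to the point x, -y, -z); pixel columns grow to the right and rows downward; lengths in mm; the calibration is good to about 2 mm. A picture is of the moment at which its call begins. There is no depth.
- bot.hand_in(): hands the job in, once; it reports no verdict.
The state is a dict: "clock": time; "joint_positions": joint angles; "dq": joint speeds; "tau": joint torques, N m; "ee_pos": TCP position; "eef_rot": TCP orientation; "contact_force": force on the tool from outside, world axes, zero at the start; "wrist_torque": the same for the moment, N m; "width": finger opening in mm.
Only numpy, scipy, OpenCV 4.12 (cv2) and the standard library are available. Lean on these libraries where they do the work, as an engineer would, in place of code of your own. Each camera call takes 0.05 s, during which the arm holds its last target.

## Task

The glass sample tube hangs between the centres of the tube turner at some odd angle: push it round by the steel pins of its pin wheel, keeping the gripper off the glass, until its open mouth points straight up. Then take the tamper (the rod with the cylindrical black grip) from its holder and with it press the white frit down the tube until it sits firmly on the bottom, and stand the tamper back in the same holder. Leave the tube mouth-up and do not shift anything else on the bench.

Things in the scene. Friction and masses are not known exactly. Their poses are not given: they have to be found in the camera images.
- stand: bed of the tube turner: grey plate 120 x 260 x 15 mm, fixed, with a pillar (36 x 22 mm, top 120 mm above the bench) at each end (own y = +-108 mm) that carries a centre. Origin: middle of the plate's underside, on the bench. The turning axis runs along its own y, 100 mm above its origin.
- rotor (a joint): angle of the rotor between the centres, rad, about the stand's own +y. 0 and 2 pi: tube mouth straight up; pi/2: mouth towards the stand's own +x; pi: straight down (mouth along (sin, 0, cos) of the angle in the stand's frame). Stays where it is left (friction 0.12 N m, about 2 N at the pins' ends), turns either way, stops at -1.0 and 7.3.
- pin_wheel (a point): centre of the rotor's pin wheel, on the turning axis at own y = +45 mm of the stand. Six equal steel pins 60 degrees apart: dia 7 mm, rounded ends 75.5 mm from the axis; hub dia 38 mm, 14 mm wide. One pin points the same way as the tube's mouth, so a pin stands straight up when the mouth does. Pushed level, a pin leaning over 45 degrees towards the finger jams.
- tube: the glass tube clamped crosswise in the rotor at own y = -30 mm of the stand, outside dia 34 mm, bore dia 26 mm, a steel rim (dia 38) round the mouth, a dark cap on the closed end. Origin on the turning axis; its own z points to the mouth, 65 mm from the axis; the closed end is 36 mm from the axis on the other side. Inside floor 20 mm from the axis on the closed side. Glass: keep the fingers off.
- tube_mouth (a point): centre of the tube's open mouth; its z axis points out of the mouth (up when the tube is turned right). 165 mm above the bench when upright.
- plug (a joint): how far the white frit has been pushed down the tube, m: at 0 its top face is 8 mm inside the mouth; at 0.065 it sits on the tube's floor, its top 73 mm inside the mouth. Sticks by friction (about 2.5 N to move it) and stays where it is left.
- frit: the white ceramic disc (dia 24, 12 mm thick) inside the tube; origin at the centre of its top face, towards the mouth.
- tamper_center (a point): the tamper: an upright steel rod dia 10 mm, 150 mm long, with a flat foot (dia 16, 12 mm high) at the bottom and a black cylindrical grip (dia 24, 30 mm tall) as its top end. Weighs about 90 g. This point is half-way up, 75 mm above the foot; own z points to the grip. The middle of the grip is 60 mm above this point.
- tamper_foot (a point): centre of the underside of the tamper's foot, own z towards the grip.
- mixer_center (a point): the other rod: thinner (dia 7 mm), 143 mm long, with a black ball (dia 18) on top and a thin disc (dia 20) for a foot; stands in the other holder and is not needed. Point 70 mm above its foot.
- holder_a_floor (a point): the tamper's holder: fixed upright grey sleeve, outside dia 36, bore dia 26 mm, rim 55 mm above the bench, on a dark round base of dia 64. Point: centre of its inside floor, 8 mm above the bench.
- holder_b_floor (a point): the mixing rod's holder, the same as the tamper's; the two change places. Point: centre of its inside floor.
- rack: white test-tube rack with six closed glass tubes, 240 (own x) x 60 mm, 139 high, fixed; origin under its middle.
- bottle_tall: brown glass bottle with a blue cap, dia 48, 150 mm high; origin under its middle.
- bottle_near: brown glass bottle with a blue cap, dia 52, 100 mm high; origin under its middle.
- bottle_far: brown glass bottle with a blue cap, dia 52, 100 mm high; origin under its middle.
- jar_side: white plastic jar, dia 56, 65 mm high; origin under its middle.
- jar_near: small clear jar with a black lid, dia 48, 60 mm high; origin under its middle.
- beaker: empty glass beaker, dia 70, 85 mm high; origin under its middle.
- spare_frit_center (a point): loose white ceramic disc like the one in the tube, dia 24, 12 mm high; not needed; point at its middle.
- tamper: the tamper as a whole; origin at the centre of the underside of its foot.
Mind the look-alikes: they are no part of the job. Leave any blue look-alike of the tamper alone.

How it is judged:
By the outcome, as a careful person would: the job done as asked, in the order asked, and still so for the second after the job is handed in, with the robot touching nothing.
It also fails if it takes over 72 s, if anything falls off the work surface, if the arm or the gripper's body presses on something with over 40 N, if the wrist force passes 120 N, or if a joint passes its speed limit or range.

## Working session

There is one attempt and no reset: what is moved stays moved. The work goes in short steps, Python scripts to look and compute and a tool call to move; the robot and the scene stay as the last step left them, time stands still between calls to the robot, and variables do not carry over. Pictures are saved under pics/ and viewed, and the job is handed in when it is done.

Besides the shell and the picture viewer there is one more tool, called after ">>>" as name(argument=value, ...), one argument or row to a line, values as JSON. arm_command: Moves the arm, as the interface text tells. Its arguments: {"type":"object","properties":{"targets":{"type":"array"},"force":{"type":"number"}},"required":["targets"]}

```bash
mkdir -p pics; ls; python3 - <<'E'
from workcell import bot
import cv2,numpy as np
o=bot.get_obs();print(o)
for n in ["scene","side","wrist"]:
    c=bot.capture(n);cv2.imwrite(f"pics/{n}0.png",c["img"][:,:,::-1])
    print(n,c["fovy"],c["cx"],c["cy"],c["dist_coeffs"]);print(np.round(c["extrinsics"],4).tolist())
E
```

```text
pics
{'clock': 0.0, 'joint_positions': array([ 1.16872972e+00,  3.79397510e-01,  1.73477768e+00, -3.34786711e-05,
        1.02848272e+00, -3.32903724e-02]), 'dq': array([-0.00097624, -0.00071147,  0.00050637,  0.00052064,  0.00188585,
        0.00088683]), 'tau': array([-1.82995031e-03, -7.63704658e+01, -4.34378242e+01,  6.50989381e-02,
        4.24588937e-02, -1.20479026e-04]), 'ee_pos': array([252.18525435, 652.57643067, 213.29751558]), 'eef_rot': array([-0.69475144,  0.69549129, -0.12970994,  0.12956706]), 'contact_force': array([-1.0798864 , -0.47732283, -0.25608128]), 'wrist_torque': array([0.04414815, 0.02499861, 0.00341155]), 'width': 90.95303240470344}
scene 57.09700759435567 319.9433435749767 242.214548376931 [-0.10198889  0.          0.          0.          0.        ]
[[0.4013, 0.9159, 0.0064, -218.009], [-0.7257, 0.3136, 0.6124, 351.3898], [0.5589, -0.2504, 0.7905, -1375.0524], [0.0, 0.0, 0.0, 1.0]]
side 48.12092588036059 320.09646211279085 242.54536879038133 [0.03177125 0.         0.         0.         0.        ]
[[0.9975, -0.07, 0.011, -582.3945], [0.0443, 0.7364, 0.6751, -66.0001], [-0.0553, -0.6729, 0.7376, -1208.6676], [0.0, 0.0, 0.0, 1.0]]
wrist 68.8089603534201 321.492281949234 235.36952606838506 [-0.0709205  0.         0.         0.         0.       ]
[[0.3609, 0.9326, -0.0031, -698.7484], [-0.906, 0.3499, -0.2382, 26.4384], [-0.2211, 0.0888, 0.9712, -391.3573], [0.0, 0.0, 0.0, 1.0]]
```

View pics/scene0.png

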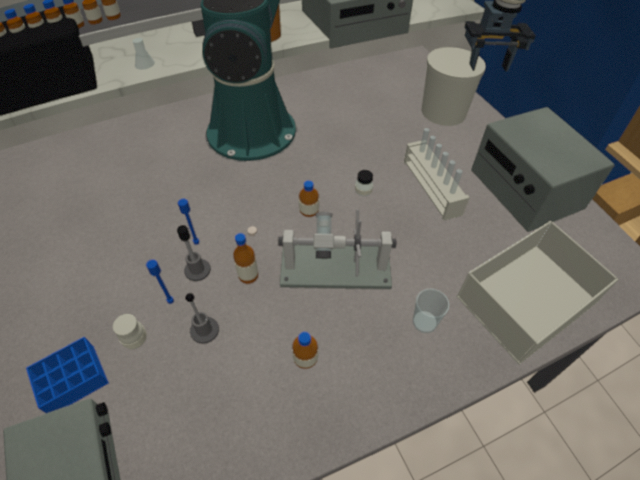

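View pics/side0.png

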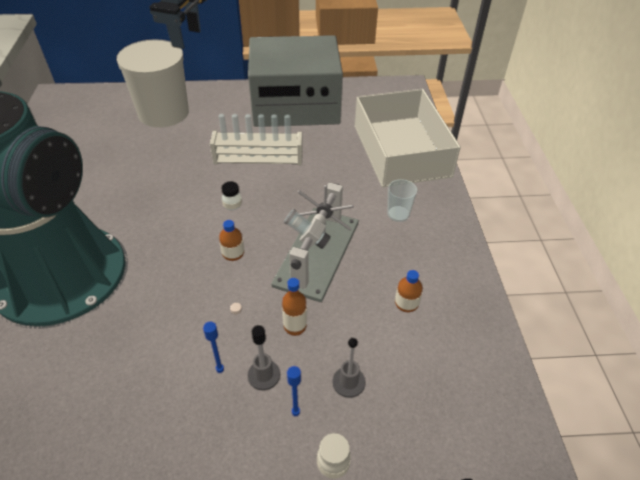

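View pics/wrist0.png

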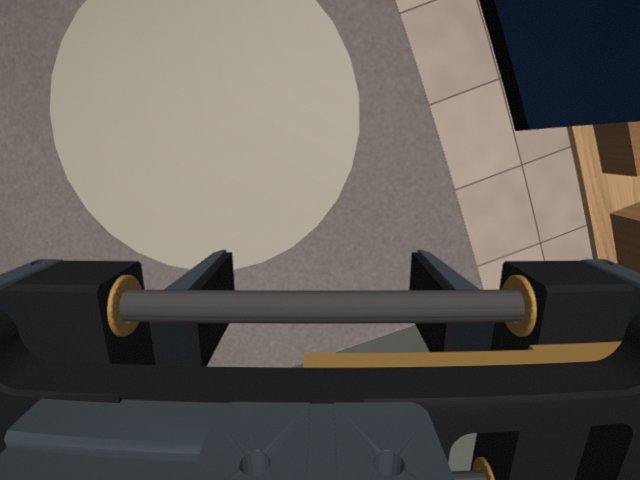

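```bash
cat > h.py <<'E'
import cv2,numpy as np
from workcell import bot
from scipy.spatial.transform import Rotation as R
F=np.diag([1.,-1,-1])
class Cam:
    def __init__(s,n):
        c=bot.capture(n);s.img=c["img"][:,:,::-1].copy();E=np.array(c["extrinsics"])
        f=240/np.tan(np.radians(c["fovy"])/2);s.K=np.array([[f,0,c["cx"]],[0,f,c["cy"]],[0,0,1]]);s.d=np.array(c["dist_coeffs"],float)
        s.Rm=F@E[:3,:3];s.t=F@E[:3,3];s.C=-s.Rm.T@s.t
    def proj(s,P):
        P=np.atleast_2d(np.array(P,float));return cv2.projectPoints(P,cv2.Rodrigues(s.Rm)[0],s.t,s.K,s.d)[0][:,0]
    def ray(s,uv):
        u=cv2.undistortPoints(np.array([[uv]],float),s.K,s.d)[0,0];r=s.Rm.T@np.array([u[0],u[1],1]);return r/np.linalg.norm(r)
    def atz(s,uv,z):
        r=s.ray(uv);return s.C+r*(z-s.C[2])/r[2]
    def crop(s,name,x0,y0,w,h,k):
        cv2.imwrite(f"pics/{name}.png",cv2.resize(s.img[y0:y0+h,x0:x0+w],None,fx=k,fy=k,interpolation=cv2.INTER_CUBIC))
def tri(cs,uvs):
    A=np.zeros((3,3));b=np.zeros(3)
    for c,uv in zip(cs,uvs):
        r=c.ray(uv);M=np.eye(3)-np.outer(r,r);A+=M;b+=M@c.C
    return np.linalg.solve(A,b)
E
python3 - <<'E'
from h import *
s=Cam("scene");d=Cam("side")
s.crop("s1",265,200,150,100,5);d.crop("d1",260,170,110,140,4)
s.crop("s2",150,190,110,160,3.7);d.crop("d2",195,300,180,120,4)
E
```

```text
(no output)
```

View pics/s1.png

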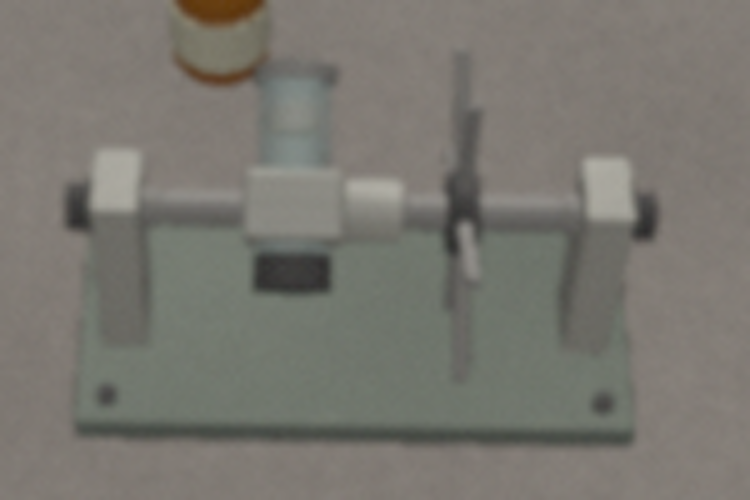

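View pics/d1.png

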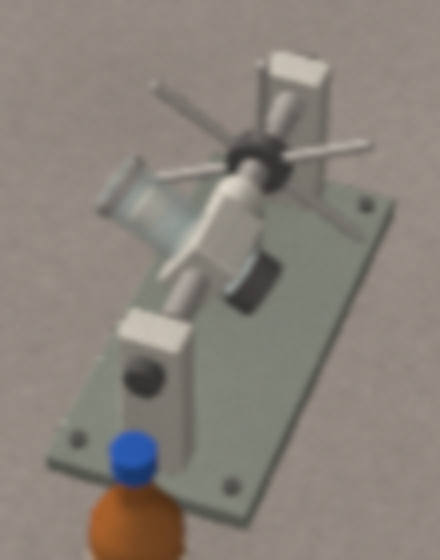

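View pics/s2.png

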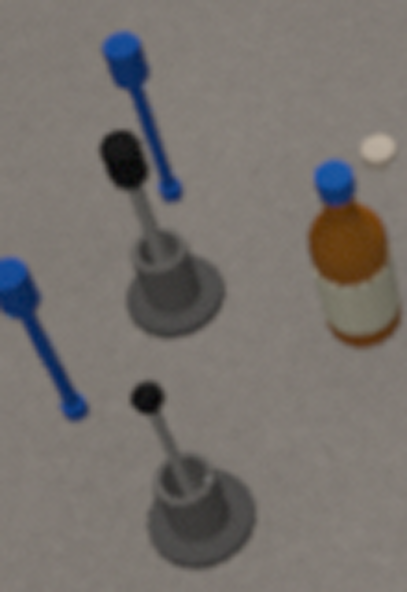

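View pics/d2.png

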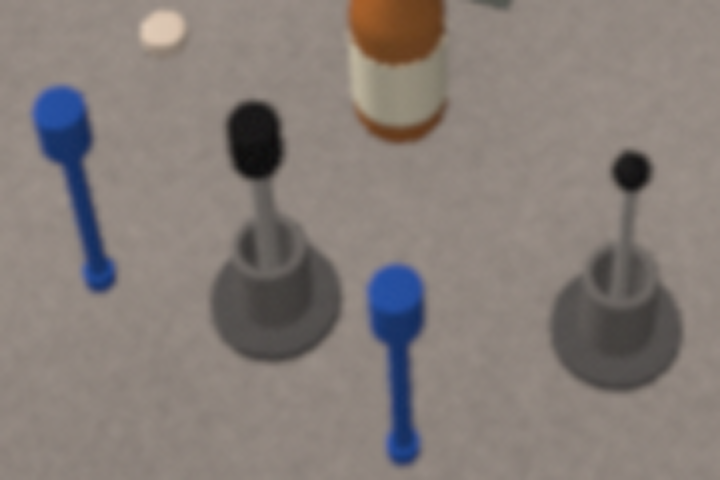

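```bash
cat > fit.py <<'E'
from h import *
from scipy.optimize import least_squares
s=Cam("scene");d=Cam("side")
S=lambda u,v:np.array([265+u/5,200+v/5]);D=lambda u,v:np.array([260+u/4,170+v/4])
pts=[]
for y,sq,dq in [(-108,[(97,150),(142,150),(138,212),(92,210)],[(119,335),(128,311),(192,325),(185,350)]),(108,[(585,158),(630,158),(634,218),(585,218)],[(270,75),(276,52),(328,67),(322,88)])]:
    pts.append(((0,y,120),S(*np.mean(sq,0)),D(*np.mean(dq,0))))
pl=[(60,-130,15,S(77,428),D(240,518)),(60,130,15,S(632,438),D(395,203)),(-60,-130,15,None,D(48,460))]
mouth=(S(298,72),D(122,186))
def res(p,full=False):
    x,y,yaw,a=p;Rz=R.from_euler('z',yaw).as_matrix();W=lambda P:Rz@np.array(P,float)+[x,y,0]
    r=[]
    for P,a_,b_ in pts: r+=[s.proj(W(P))[0]-a_,d.proj(W(P))[0]-b_]
    for X,Y,Z,a_,b_ in pl:
        if a_ is not None:r.append(s.proj(W((X,Y,Z)))[0]-a_)
        r.append(d.proj(W((X,Y,Z)))[0]-b_)
    m=W((65*np.sin(a),-30,100+65*np.cos(a)))
    r+=[s.proj(m)[0]-mouth[0],d.proj(m)[0]-mouth[1]]
    return np.array(r).ravel()
best=min((least_squares(res,[650,0,yw,a]) for yw in(0,.3,-.3) for a in(-1.2,-.5)),key=lambda q:q.cost)
x,y,yaw,a=best.x
if __name__=="__main__":
    print(best.x,np.degrees(a),best.cost);print(best.fun.reshape(-1,2).round(1).tolist())
    Rz=R.from_euler('z',yaw).as_matrix();W=lambda P:Rz@np.array(P,float)+[x,y,0]
    for k in range(6):
        b=a+k*np.pi/3;P=W((75.5*np.sin(b),45,100+75.5*np.cos(b)))
        u=s.proj(P)[0];v=d.proj(P)[0];print(k,round(np.degrees(b)),P.round(1),((u-[265,200])*5).round(),((v-[260,170])*4).round())
    # others
    def T(n,u,v):P=tri([s,d],[u,v]);print(n,P.round(1),(s.proj(P)[0]-u).round(1),(d.proj(P)[0]-v).round(1));return P
    T("grip top",(150+122/3.7,190+142/3.7),(195+253/4,300+113/4)) 
    T("grip mid",(150+124/3.7,190+160/3.7),(195+255/4,300+140/4))
    T("ballmix",(150+148/3.7,190+397/3.7),(195+631/4,300+171/4))
    T("holderA rim",(150+161/3.7,190+249/3.7),(195+270/4,300+247/4))
    T("holderA base",(150+176/3.7,190+294/3.7),(195+276/4,300+299/4))
    T("tall cap",(241,238),(293.5,284));T("near cap",(308.5,185),(229,225));T("far cap",(305,337),(412.5,276))
    T("blue1 top",(150+122/3.7,190+45/3.7),(195+60/4,300+100/4))
    T("blue2 top",(150+12/3.7,190+272/3.7),(195+397/4,300+280/4))
    T("jarnear",(365,176),(230,187));T("jarside",(125,323),(334,443))
    T("beaker",(432,302),(402,187));T("rackend",(447,205),(257,140))
E
python3 fit.py
```

```text
[ 5.80384962e+02  2.13726901e+01 -4.32844109e-01 -1.06585264e+00] -61.068857598071304 23.523580988843566
[[-1.8, 0.4], [0.6, -1.3], [-1.1, 0.8], [0.4, -2.0], [-2.6, -0.3], [2.5, -0.8], [-0.1, -0.0], [1.3, -2.3], [-0.9, -2.4], [-1.8, -0.3], [-1.8, -1.4]]
0 -61 [539.3  89.9 136.5] [457.  51.] [152.  81.]
1 -1 [598.   62.8 175.5] [468. 104.] [262.  57.]
2 59 [658.   35.1 139. ] [467. 284.] [375. 138.]
3 119 [659.2  34.5  63.5] [454. 388.] [370. 235.]
4 179 [600.5  61.6  24.5] [444. 318.] [262. 252.]
5 239 [540.6  89.3  61. ] [446. 159.] [157. 179.]
grip top [ 454.8 -280.5  155.4] [-0.2  0.4] [-0.3 -0.4]
grip mid [ 454.2 -283.3  139.2] [-0.2  0.5] [-0.4 -0.6]
ballmix [ 616.4 -308.3  138.1] [-0.4  0.8] [-0.6 -0.7]
holderA rim [ 453.9 -282.1   47.9] [-0.5  1. ] [-0.8 -1. ]
holderA base [ 453.9 -282.8   -0.8] [-0.3  0.7] [-0.6 -0.8]
tall cap [ 518.2 -173.7  140.1] [-0.5  1.1] [-0.8 -1.1]
near cap [382.9  37.8  91.1] [-0.2  0.6] [-0.4 -0.7]
far cap [ 760.7 -128.7   90.7] [-0.6  1.5] [-1.  -1.1]
blue1 top [ 370.3 -263.3  147.1] [-0.1  0.1] [-0.1 -0.1]
blue2 top [ 513.5 -358.7  145.6] [-0.3  0.6] [-0.5 -0.7]
jarnear [374.6 204.8  53.4] [-0.1  0.2] [-0.1 -0.2]
jarside [ 574.3 -453.1   66.8] [ 0.  -0.1] [0.  0.1]
beaker [789.1 144.   85.9] [-0.   0.1] [-0.1 -0.1]
rackend [453.5 452.2 -32.9] [  3.8 -12.7] [ 7.3 11.3]
```

```bash
python3 - <<'E'
from h import *
w=Cam("wrist");o=bot.get_obs();q=o["eef_rot"]
T=R.from_quat([q[1],q[2],q[3],q[0]]).as_matrix();print("tool axes cols\n",T.round(3))
print("cam in tool",(T.T@(w.C-o["ee_pos"])).round(1),"view dir in tool",(T.T@w.Rm[2]).round(3),"cam right",(T.T@w.Rm[0]).round(3),"clock",o["clock"])
E
```

```text
tool axes cols
 [[ 0.933 -0.     0.361]
 [-0.361 -0.     0.933]
 [-0.    -1.    -0.   ]]
cam in tool [-6.720e+01 -1.708e+02  1.000e-01] view dir in tool [ 0.238  0.971 -0.002] cam right [0.    0.002 1.   ] clock 0.4
```

>>> arm_command(
  targets=[0,0.528,-0.187,-0.56,0,1.636,0,0,0.528,-0.187,-0.56,0,1.636,0,0,0.528,-0.187,-0.56,0,1.636,0,0,0.528,-0.187,-0.56,0,1.636,0,0,0.528,-0.187,-0.56,0,1.636,0,0,0.528,-0.187,-0.56,0,1.636,0,0,0.528,-0.187,-0.56,0,1.636,0,0,0.528,-0.187,-0.56,0,1.636,0,0,0.528,-0.187,-0.56,0,1.636,0,0,0.528,-0.187,-0.56,0,1.636,0,0,0.528,-0.187,-0.56,0,1.636,0,0,0.528,-0.187,-0.56,0,1.636,0],
)

```text
clock: 1.4
ee_pos: [436.0, 201.2, 332.8]
eef_rot: [-0.419, 0.418, -0.57, 0.57]
contact_force: [1.8, 0.7, -0.1]
width: 14.3
```

```bash
cat >> h.py <<'E'
def go(P,heading=None,q=None):
    """shift/turn in tool axes to world TCP P (pointing down), tool z heading"""
    o=bot.get_obs();q=o["eef_rot"];T=R.from_quat([q[1],q[2],q[3],q[0]]).as_matrix()
    sh=T.T@(np.array(P,float)-o["ee_pos"])/1000;rv=np.zeros(3)
    if heading is not None:
        z=np.array([np.cos(heading),np.sin(heading),0]);y=np.array([0,0,-1.]);Td=np.stack([np.cross(y,z),y,z],1)
        rv=R.from_matrix(T.T@Td).as_rotvec()
    print("t",round(o["clock"],2),"pos",o["ee_pos"].round(1),"w",round(o["width"],1),"F",o["contact_force"].round(1),"shift",sh.round(4),"rot",rv.round(4))
    print(" axes x",T[:,0].round(3),"y",T[:,1].round(3),"z",T[:,2].round(3),"j",o["joint_positions"].round(2))
E
python3 -c "
from h import *
go([542,-60,400],-0.433)"
```

```text
t 1.4 pos [436.  201.2 332.8] w 14.3 F [ 1.8  0.7 -0.1] shift [ 0.2175 -0.0672  0.1793] rot [-0.0005  0.129  -0.0005]
 axes x [-0.299 -0.954 -0.   ] y [ 0.001  0.    -1.   ] z [ 0.954 -0.299  0.001] j [ 0.38 -0.12  2.07 -0.    1.19  0.69]
```

>>> arm_command(
  targets=[0,0.19,-0.058,0.157,0,0.13,0,0,0.19,-0.058,0.157,0,0.13,0,0,0.19,-0.058,0.157,0,0.13,0,0,0.19,-0.058,0.157,0,0.13,0,0,0.19,-0.058,0.157,0,0.13,0,0,0.19,-0.058,0.157,0,0.13,0,0,0.19,-0.058,0.157,0,0.13,0,0,0.19,-0.058,0.157,0,0.13,0],
)

```text
clock: 2.07
ee_pos: [530.7, -26.5, 390.4]
eef_rot: [-0.382, 0.381, -0.595, 0.596]
contact_force: [0.2, 0.2, -0.1]
width: 0.5
```

```bash
python3 -c "
from h import *
go([542,-60,400],-0.433)
w=Cam('wrist');cv2.imwrite('pics/w1.png',w.img)"
```

```text
t 2.07 pos [530.7 -26.5 390.4] w 0.5 F [ 0.2  0.2 -0.1] shift [ 0.0257 -0.0096  0.0243] rot [-0.0006  0.0019 -0.0001]
 axes x [-0.418 -0.909 -0.   ] y [ 0.001 -0.    -1.   ] z [ 0.909 -0.418  0.001] j [-0.09 -0.07  1.92 -0.    1.29  0.34]
```

View pics/w1.png

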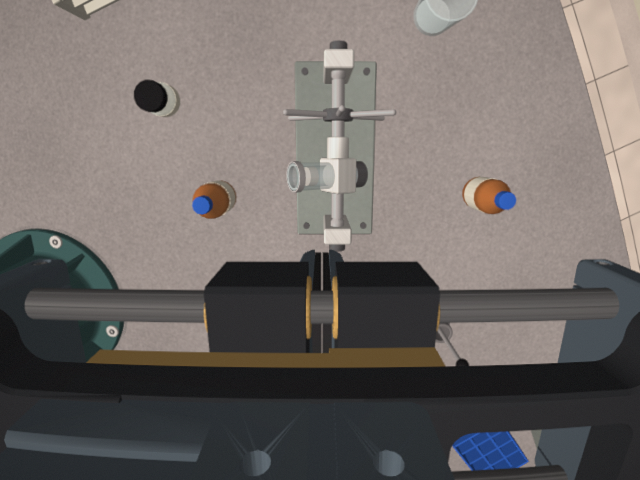

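Good view of the whole turner from above. I'll zoom in to read its corners.

```bash
python3 -c "
from h import *
w=Cam('wrist');w.crop('w1c',275,35,130,220,2.7);w.crop('w1p',280,90,125,60,6)"
```

```text
(no output)
```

View pics/w1c.png

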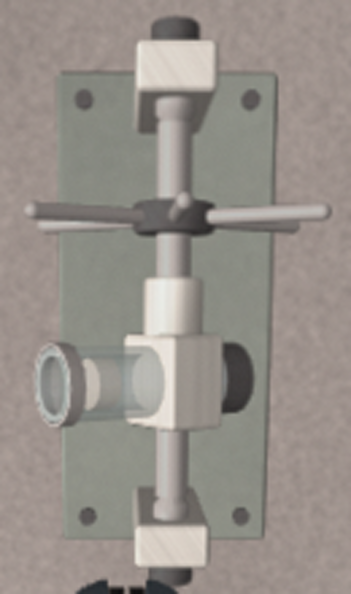

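View pics/w1p.png

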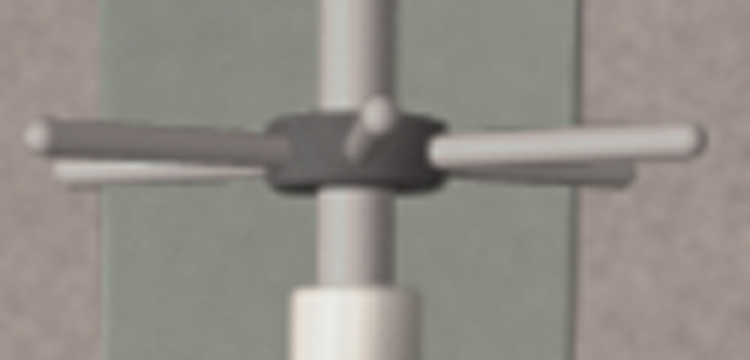

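```bash
cat > fit2.py <<'E'
from h import *
from scipy.optimize import least_squares
w=Cam("wrist")
C=lambda u,v:np.array([275+u/2.7,35+v/2.7])-.3
D=lambda u,v:np.array([280+u/6,90+v/6])-.4
obs=[]
for P,p in [((-60,130,15),(58,72)),((60,130,15),(274,73)),((60,-130,15),(264,538)),((-60,-130,15),(66,536)),
 ((-18,119,120),(137,40)),((18,119,120),(215,42)),((18,97,120),(214,88)),((-18,97,120),(137,86)),((-18,-97,120),(135,525)),((18,-97,120),(208,527)),((18,-119,120),(207,566)),((-18,-119,120),(136,565))]: obs.append((P,C(*p)))
pins=[(0,D(40,137)),(1,D(378,112)),(2,D(692,138))]
def res(p):
    x,y,z,yaw,a=p;Rz=R.from_euler('z',yaw).as_matrix();W=lambda P:Rz@np.array(P,float)+[x,y,z]
    r=[w.proj(W(P))[0]-u for P,u in obs]
    for k,u in pins:
        b=a+k*np.pi/3; r.append(w.proj(W((72*np.sin(b),45,100+72*np.cos(b))))[0]-u)
    return np.array(r).ravel()
for fixz in (1,0):
    if fixz: q=least_squares(lambda p:res([p[0],p[1],0,p[2],p[3]]),[580,21,-.43,-1.06])
    else: q=least_squares(res,[580,21,0,-.43,-1.06])
    print(q.x.round(3),np.degrees(q.x[-1]).round(1),q.cost);print(q.fun.reshape(-1,2).round(1).tolist())
E
python3 fit2.py
```

```text
[ 5.75433e+02  2.47110e+01 -4.27000e-01 -1.03700e+00] -59.4 13.96759564809645
[[-1.2, -0.9], [1.4, -1.1], [0.1, 0.4], [-1.4, 1.3], [-0.9, -1.3], [1.1, -1.9], [1.2, 0.8], [-0.9, 1.5], [-0.2, -0.3], [0.7, -1.1], [0.8, 0.9], [-0.5, 1.4], [0.4, 0.0], [0.1, 0.6], [-0.9, 0.1]]
[ 5.75629e+02  2.48000e+01 -2.94400e+00 -4.27000e-01 -1.03700e+00] -59.4 11.881105551156114
[[-1.0, -0.5], [1.2, -0.7], [-0.1, -0.1], [-1.2, 0.7], [-0.8, -0.7], [1.0, -1.4], [1.1, 1.2], [-0.8, 1.9], [-0.1, -0.9], [0.6, -1.7], [0.7, 0.2], [-0.4, 0.6], [0.7, 0.1], [0.1, 0.7], [-1.2, 0.2]]
```

```bash
python3 -c "
from h import *
go([565,79,215],-0.427);go([565,79,140],-.427)"
```

```text
t 2.22 pos [529.6 -23.8 389.5] w 0.4 F [-0.3  1.5  0.3] shift [-0.1083  0.1745 -0.0103] rot [ 0.0007 -0.0004  0.0001]
 axes x [-0.415 -0.91   0.   ] y [-0.001  0.    -1.   ] z [ 0.91  -0.415 -0.001] j [-0.09 -0.07  1.92  0.    1.29  0.34]
t 2.22 pos [529.6 -23.8 389.5] w 0.4 F [-0.3  1.5  0.3] shift [-0.1083  0.2495 -0.0102] rot [ 0.0007 -0.0004  0.0001]
 axes x [-0.415 -0.91   0.   ] y [-0.001  0.    -1.   ] z [ 0.91  -0.415 -0.001] j [-0.09 -0.07  1.92  0.    1.29  0.34]
```

>>> arm_command(
  targets=[0,-0.108,0.174,-0.01,0,0,0,0,-0.108,0.174,-0.01,0,0,0,0,-0.108,0.174,-0.01,0,0,0,0,-0.108,0.174,-0.01,0,0,0,0,-0.108,0.174,-0.01,0,0,0,0,-0.108,0.174,-0.01,0,0,0,0,-0.108,0.174,-0.01,0,0,0],
)

```text
clock: 2.8
ee_pos: [564.3, 79.5, 214.3]
eef_rot: [0.382, -0.385, 0.595, -0.594]
contact_force: [0.3, 0.3, 1.0]
width: 0.2
```

```bash
python3 -c "
from h import *
go([565,79,140],-.427)
w=Cam('wrist');cv2.imwrite('pics/w2.png',w.img)
go([565,79,140],-.427)"
```

```text
t 2.8 pos [564.3  79.5 214.3] w 0.2 F [0.3 0.3 1. ] shift [0.     0.0743 0.0011] rot [0.0033 0.0022 0.0019]
 axes x [-0.412 -0.911  0.002] y [-0.004 -0.    -1.   ] z [ 0.911 -0.412 -0.003] j [0.1  0.18 2.   0.   0.97 0.52]
t 2.85 pos [565.4  78.8 216.1] w 0.4 F [-0.5  0.7  0.7] shift [-0.0001  0.0761 -0.0004] rot [0.0006 0.0013 0.0005]
 axes x [-0.413 -0.911  0.   ] y [-0.001 -0.    -1.   ] z [ 0.911 -0.413 -0.001] j [ 0.1   0.17  2.   -0.    0.97  0.52]
```

View pics/w2.png

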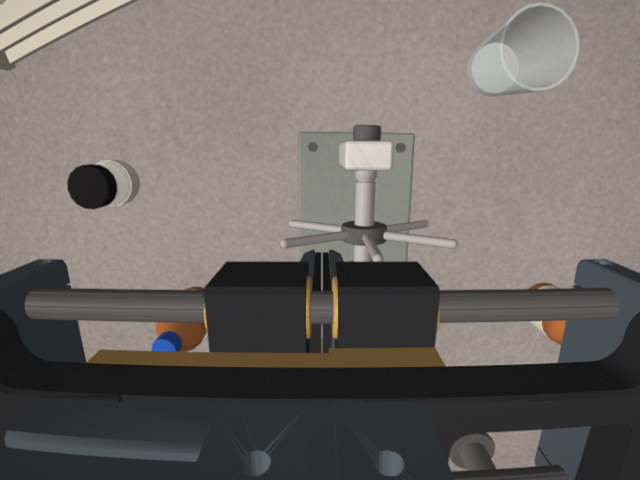

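>>> arm_command(
  targets=[0,0,0.04,0,0,0,0,0,0,0.076,0,0,0,0,0,0,0.076,0,0,0,0,0,0,0.076,0.005,0,0,0,0,0,0.076,0.01,0,0,0,0,0,0.076,0.015,0,0,0,0,0,0.076,0.02,0,0,0,0,0,0.076,0.025,0,0,0],
)

```text
clock: 3.52
ee_pos: [589.8, 67.1, 141.6]
eef_rot: [-0.383, 0.382, -0.595, 0.595]
contact_force: [-2.1, 1.7, 1.8]
width: 0.7
```

>>> arm_command(
  targets=[0,0,0,0.005,0,0,0,0,0,0,0.01,0,0,0,0,0,0,0.015,0,0,0,0,0,0,0.02,0,0,0,0,0,0,0.025,0,0,0,0,0,0,0.03,0,0,0,0,0,0,0.033,0,0,0,0,0,0,0.036,0,0,0],
)

```text
clock: 4.18
ee_pos: [621.7, 52.2, 140.0]
eef_rot: [-0.382, 0.382, -0.595, 0.595]
contact_force: [-2.2, 0.9, 1.2]
width: 0.4
```

```bash
python3 -c "
from h import *
go([565,79,140],-.427)
for n in ['scene','side','wrist']:
  c=Cam(n)
  if n=='scene':c.crop('s3',265,190,150,110,5)
  elif n=='side':c.crop('d3',250,160,130,140,4)
  else: cv2.imwrite('pics/w3.png',c.img)"
```

```text
t 4.18 pos [621.7  52.2 140. ] w 0.4 F [-2.2  0.9  1.2] shift [-0.0008 -0.     -0.0627] rot [-0.0001 -0.0011  0.    ]
 axes x [-0.415 -0.91   0.   ] y [ 0. -0. -1.] z [ 0.91  -0.415  0.   ] j [ 0.05  0.36  1.92 -0.    0.86  0.47]
```

View pics/d3.png

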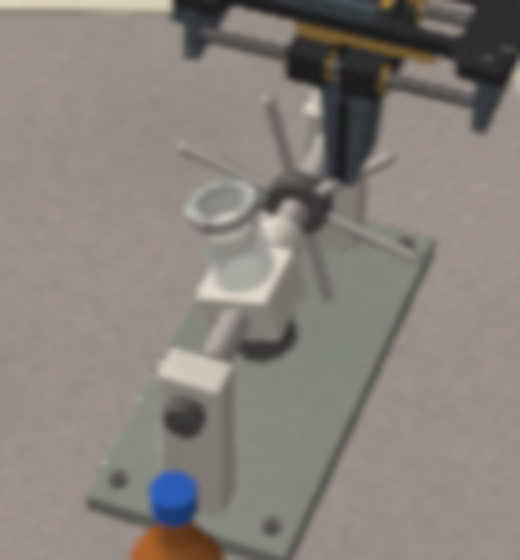

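View pics/s3.png

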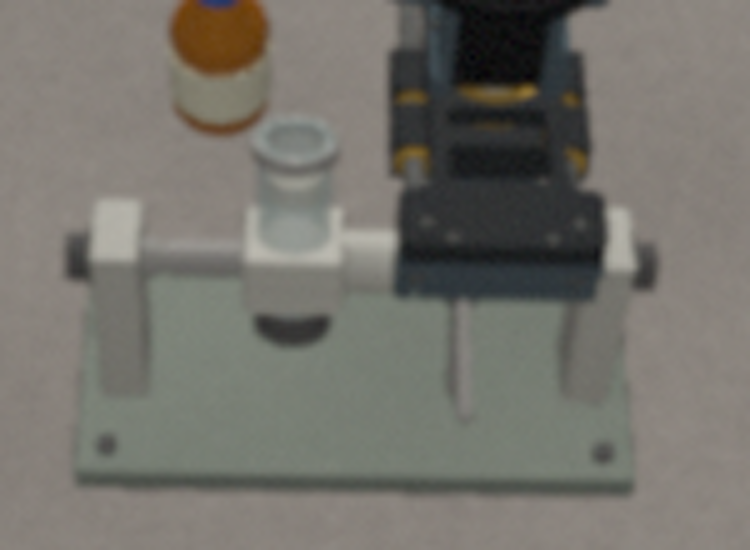

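View pics/w3.png

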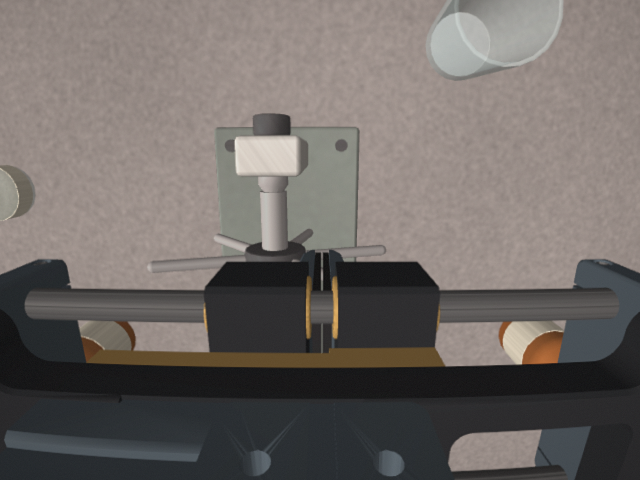

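```bash
python3 -c "
from h import *
w=Cam('wrist')
w.crop('w3c',200,100,200,170,4)
go([594,65.7,205],-.427)"
```

```text
t 4.38 pos [621.7  52.3 140.1] w 0.2 F [-0.3 -0.3  0.4] shift [-0.0007 -0.0649 -0.0307] rot [-0.0008 -0.001  -0.0002]
 axes x [-0.415 -0.91  -0.   ] y [ 0.001 -0.    -1.   ] z [ 0.91  -0.415  0.001] j [ 0.05  0.36  1.92 -0.    0.86  0.47]
```

View pics/w3c.png

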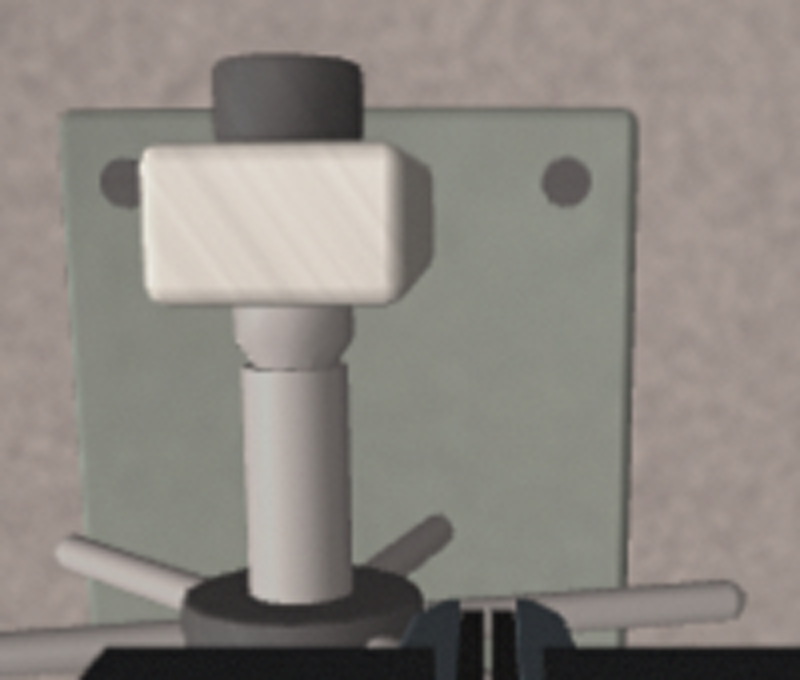

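```bash
python3 -c "
from h import *
w=Cam('wrist');c=lambda u,v:(200+u/4-.4,100+v/4-.4)
ex=np.array([np.cos(-.427),np.sin(-.427)]);ey=np.array([-ex[1],ex[0]])
for n,p,z in [('shaft up',(296,380),100),('shaft lo',(300.5,590),100),('pTL',(143,145),120),('pTR',(395,145),120),('pBL',(150,302),120),('pBR',(394,303),120),('plTL',(63,110),15),('plTR',(637,110),15)]:
  P=w.atz(c(*p),z)[:2];print(n,P.round(1),'x along',(P@ex).round(1),'y',(P@ey).round(1))
print('prev',np.array([575.5,24.7])@ex,np.array([575.5,24.7])@ey,'tcp',bot.get_obs()['ee_pos'][:2]@ex)
"
```

```text
shaft up [611.4 100.9] x along 514.8 y 345.1
shaft lo [597.4  71.1] x along 514.4 y 312.1
pTL [610.3 138.6] x along 498.1 y 378.9
pTR [640.6 124.6] x along 531.5 y 378.7
pBL [601.6 119.9] x along 498.0 y 358.3
pBR [631.6 105.9] x along 531.0 y 358.0
plTL [577.6 165.8] x along 457.0 y 390.1
plTR [684.  116.6] x along 574.3 y 389.5
prev 513.5978530825878 260.8209832604664 tcp 544.0803513399999
```

>>> arm_command(
  targets=[0,0,-0.035,0,0,0,0,0,0,-0.065,0,0,0,0,0,0,-0.065,0,0,0,0,0.6,0,-0.065,-0.0295,0,0,0,0.6,0,-0.065,-0.0295,0,0,0,0.6,0,-0.065,-0.0295,0,0,0,0.6,0,-0.065,-0.0295,0,0,0],
  force=8,
)

```text
clock: 5.02
ee_pos: [594.8, 64.7, 205.1]
eef_rot: [-0.383, 0.382, -0.595, 0.595]
contact_force: [0.5, -0.1, 0.6]
width: 24.2
```

```bash
python3 -c "
from h import *
go([594.8,64.7,155],-.427)
w=Cam('wrist');w.crop('w4c',240,120,160,150,5)
d=Cam('side');d.crop('d4',250,160,130,140,4)"
```

```text
t 5.02 pos [594.8  64.7 205.1] w 24.2 F [ 0.5 -0.1  0.6] shift [-0.      0.0501 -0.    ] rot [-0.0007 -0.0006 -0.0002]
 axes x [-0.415 -0.91  -0.   ] y [ 0.001 -0.    -1.   ] z [ 0.91  -0.415  0.001] j [ 0.07  0.23  1.95 -0.    0.96  0.5 ]
```

View pics/w4c.png

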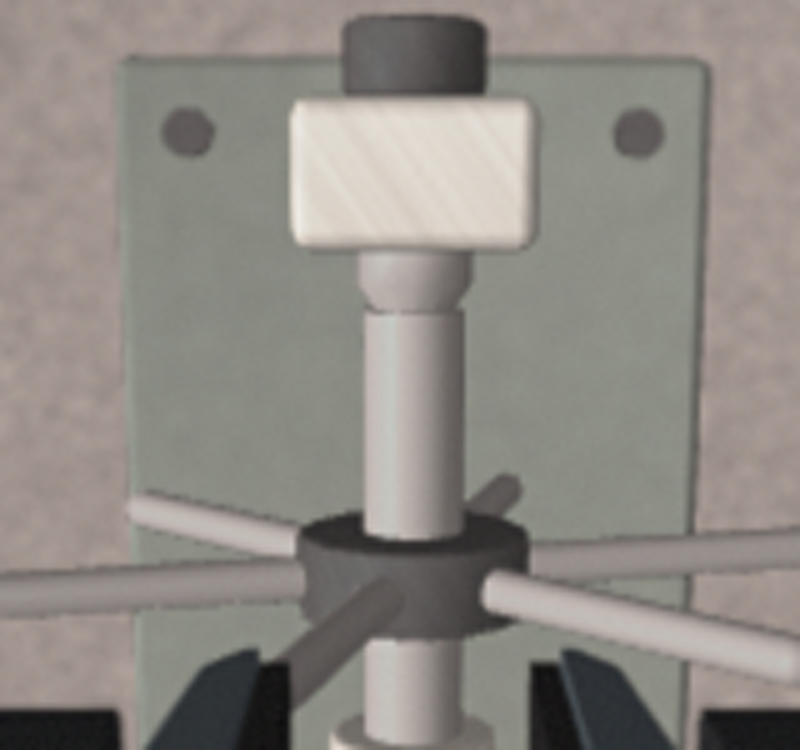

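View pics/d4.png

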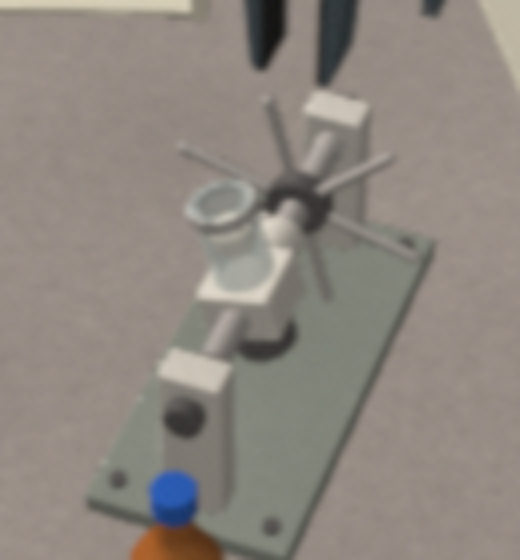

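>>> arm_command(
  targets=[0.65,0,0,-0.01,0,0,0,0.65,0,0,-0.01,0,0,0,0.65,0,0,-0.01,0,0,0,0.65,0,0.025,-0.01,0,0,0,0.65,0,0.05,-0.01,0,0,0,0.65,0,0.05,-0.01,0,0,0,0.5,0,0.05,-0.005,0,0,0,0.4,0,0.05,0,0,0,0,0.3,0,0.05,0,0,0,0,0.2,0,0.05,0,0,0,0,0.2,0,0.05,0,0,0,0,0.2,0,0.05,0,0,0,0],
)

```text
clock: 6.12
ee_pos: [594.6, 64.7, 155.5]
eef_rot: [-0.383, 0.382, -0.595, 0.595]
contact_force: [-1.8, 0.4, 1.4]
width: 22.2
```

>>> arm_command(
  targets=[0.1,0,0,0,0,0,0,0,0,0,0,0,0,0,0,0,0,0,0,0,0,0,0,0,0,0,0,0,0,0,0,0,0,0,0,0,0,0,0,0,0,0],
)

```text
clock: 6.62
ee_pos: [594.6, 64.6, 155.1]
eef_rot: [-0.382, 0.382, -0.595, 0.595]
contact_force: [-2.0, -0.2, 4.0]
width: 6.3
```

```bash
python3 -c "
from h import *
go([594.8,64.7,155],-.427)
s=Cam('scene');s.crop('s5',265,190,150,110,5)
w=Cam('wrist');w.crop('w5c',240,120,160,150,5)
d=Cam('side');d.crop('d5',250,160,130,140,4)"
```

```text
t 6.62 pos [594.6  64.6 155.1] w 6.3 F [-2.  -0.2  4. ] shift [-0.0001  0.0001  0.0002] rot [-0.0002 -0.001  -0.0001]
 axes x [-0.415 -0.91  -0.   ] y [ 0. -0. -1.] z [ 0.91  -0.415  0.   ] j [ 0.07  0.3   1.97 -0.    0.87  0.5 ]
```

View pics/w5c.png

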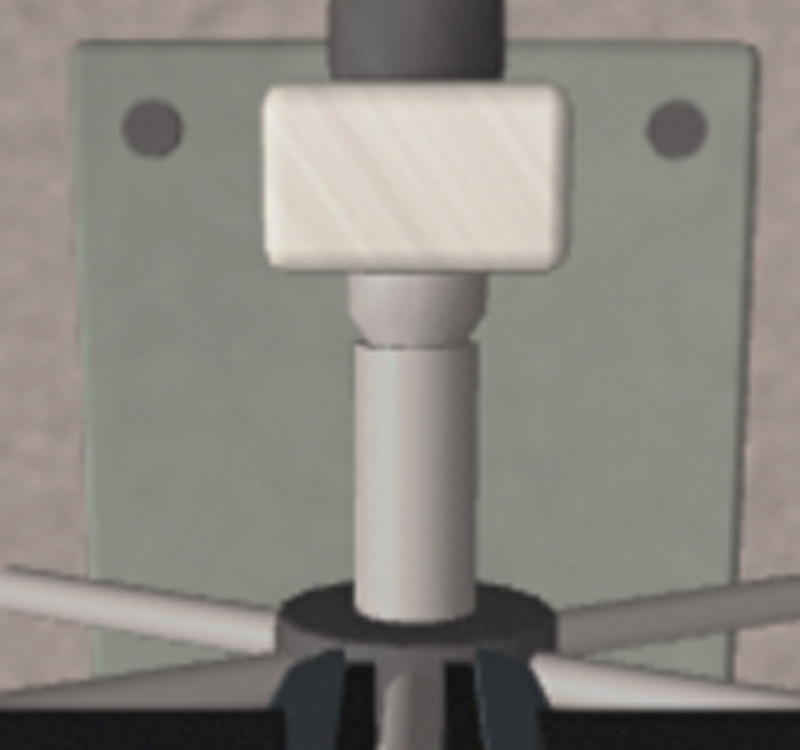

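View pics/d5.png

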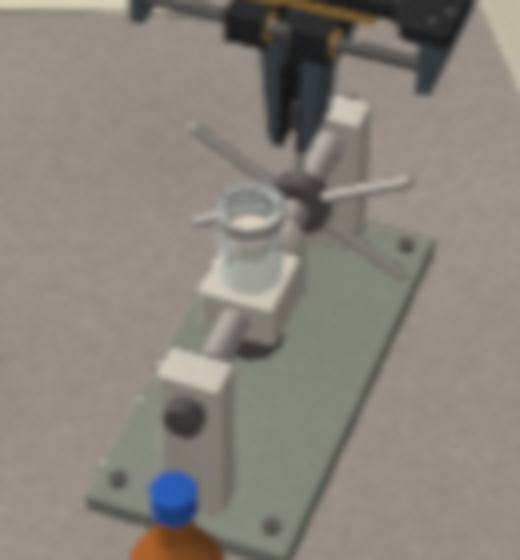

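>>> arm_command(
  targets=[0.3,0,0,0,0,0,0,0.3,0,0,0,0,0,0,0.3,0,0,0,0,0,0,0.3,0,0,0,0,0,0,0.3,0,-0.04,0,0,0,0,0.3,0,-0.08,0,0,0,0,0.3,0.03,-0.12,0,0,0,0,0.3,0.07,-0.15,0,0,0,0,0.3,0.1,-0.15,0,0,0,0,0.3,0.1,-0.15,0,0,0,0,0.3,0.1,-0.15,0,0,0,0,0.3,0.1,-0.15,0,0,0,0],
)

```text
clock: 7.77
ee_pos: [553.0, -26.3, 304.7]
eef_rot: [0.382, -0.382, 0.595, -0.595]
contact_force: [0.7, 0.1, -0.8]
width: 27.2
```

```bash
python3 -c "
from h import *
go([594.8,64.7,155],-.427)
w=Cam('wrist');w.crop('w6c',255,90,150,150,5)
np.savez('w6.npz',K=w.K,Rm=w.Rm,t=w.t,d=w.d)
s=Cam('scene');s.crop('s6',265,190,150,110,5)
d=Cam('side');d.crop('d6',250,160,130,140,4)"
```

```text
t 7.77 pos [553.  -26.3 304.7] w 27.2 F [ 0.7  0.1 -0.8] shift [-0.1001  0.1498  0.0002] rot [ 0.0001 -0.0018 -0.0002]
 axes x [-0.416 -0.909 -0.   ] y [-0.  0. -1.] z [ 0.909 -0.416 -0.   ] j [-0.09  0.04  1.97  0.    1.13  0.34]
```

View pics/w6c.png

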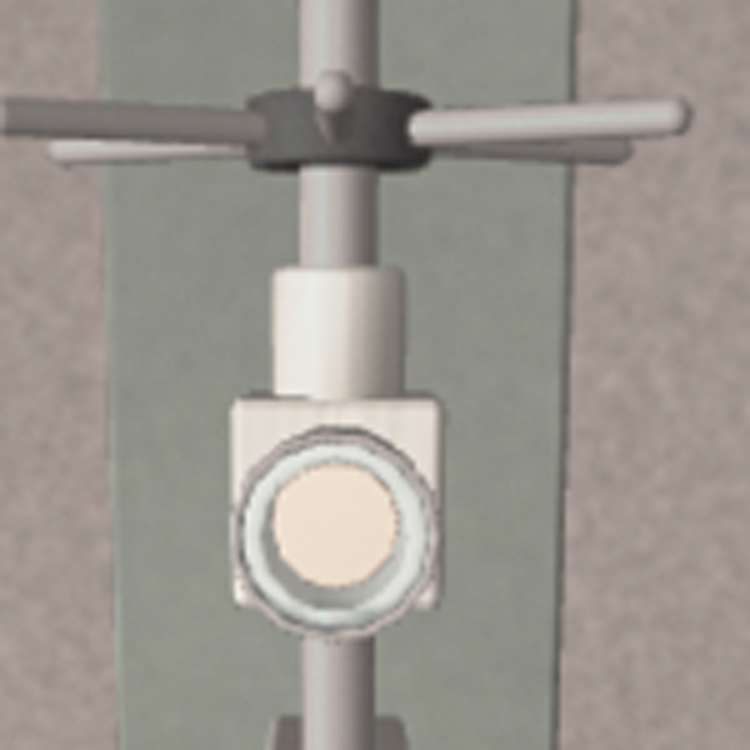

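View pics/s6.png

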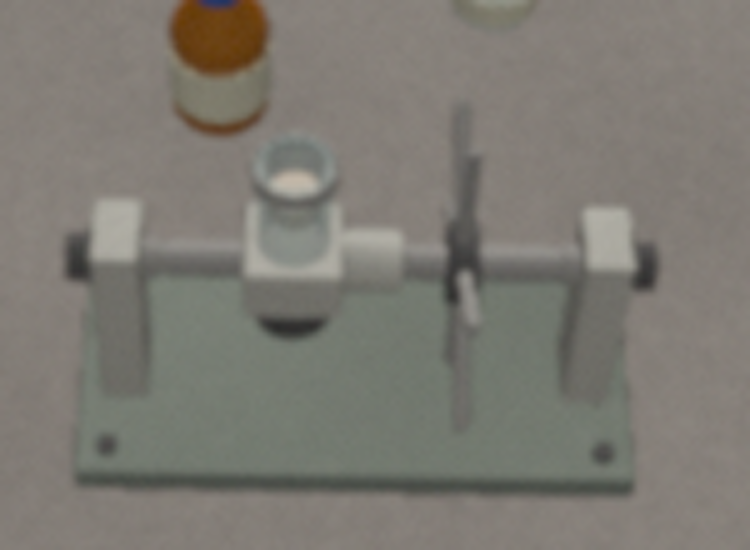

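```bash
python3 -c "
from h import *
f=np.load('w6.npz');w=Cam('wrist');w.K,w.Rm,w.t,w.d=f['K'],f['Rm'],f['t'],f['d'];w.C=-w.Rm.T@w.t
c=lambda u,v:(255+u/5-.4,90+v/5-.4)
ex=np.array([np.cos(-.427),np.sin(-.427)]);ey=np.array([-ex[1],ex[0]])
for n,p,z in [('shaft lo',(339,690),100),('shaft up',(340,220),100),('mouth',(336.5,533),165),('pin',(334,90),172),('frit',(337,525),157),('plateL',(104,30),15),('plateR',(574,30),15),('plL',(120,700),15),('plR',(560,700),15),('tcp',(0,0),0)]:
  P=w.atz(c(*p),z)[:2]
  if n=='tcp':P=bot.get_obs()['ee_pos'][:2]
  print(n,P.round(1),'x along',(P@ex).round(1),'y',(P@ey).round(1))
"
```

```text
shaft lo [546.3 -42.2] x along 514.7 y 187.8
shaft up [588.   48.5] x along 515.1 y 287.6
mouth [563.6  -2.7] x along 514.1 y 230.9
pin [594.2  65.3] x along 513.8 y 305.5
frit [563.9  -2.4] x along 514.2 y 231.4
plateL [555.5 118.3] x along 456.6 y 337.8
plateR [662.1  69.5] x along 573.9 y 337.5
plL [483.7 -37.4] x along 455.8 y 166.3
plR [591.7 -86.9] x along 574.6 y 166.0
tcp [553.1 -25.5] x along 514.0 y 205.9
```

```bash
python3 -c "
from h import *
go([430,-330,330],-.427)"
```

```text
t 7.97 pos [553.1 -25.5 304.2] w 27.5 F [-0.2 -0.7 -0.8] shift [ 0.3282 -0.0257  0.014 ] rot [0.0012 0.0001 0.0003]
 axes x [-0.414 -0.91   0.   ] y [-0.001  0.    -1.   ] z [ 0.91  -0.414 -0.001] j [-0.09  0.05  1.97  0.    1.13  0.34]
```

>>> arm_command(
  targets=[0.65,0.328,-0.026,0.014,0,0,0,0.65,0.328,-0.026,0.014,0,0,0,0.65,0.328,-0.026,0.014,0,0,0,0.65,0.328,-0.026,0.014,0,0,0,0.65,0.328,-0.026,0.014,0,0,0,0.65,0.328,-0.026,0.014,0,0,0,0.65,0.328,-0.026,0.014,0,0,0,0.65,0.328,-0.026,0.014,0,0,0,0.65,0.328,-0.026,0.014,0,0,0,0.65,0.328,-0.026,0.014,0,0,0,0.65,0.328,-0.026,0.014,0,0,0,0.65,0.328,-0.026,0.014,0,0,0],
)

```text
clock: 8.97
ee_pos: [430.1, -329.4, 330.5]
eef_rot: [0.383, -0.383, 0.595, -0.594]
contact_force: [0.0, 0.4, -0.5]
width: 59.6
```

```bash
python3 -c "
from h import *
go([430,-330,330],-.427)
w=Cam('wrist');cv2.imwrite('pics/w7.png',w.img);np.savez('w7.npz',K=w.K,Rm=w.Rm,t=w.t,d=w.d)
w.crop('w7c',200,90,200,170,4)
go([430,-330,330],-.427)"
```

```text
t 8.97 pos [ 430.1 -329.4  330.5] w 59.6 F [ 0.   0.4 -0.5] shift [0.0006 0.0005 0.0001] rot [ 0.0007  0.0004 -0.0003]
 axes x [-0.414 -0.91  -0.   ] y [-0.001  0.001 -1.   ] z [ 0.91  -0.414 -0.001] j [-0.7  -0.    1.96  0.    1.18 -0.27]
t 9.02 pos [ 430.2 -329.4  330.7] w 59.0 F [ 0.7 -0.3  0.2] shift [0.0007 0.0007 0.0001] rot [ 0.0005  0.0007 -0.0002]
 axes x [-0.413 -0.911 -0.   ] y [-0.  0. -1.] z [ 0.911 -0.413 -0.001] j [-0.7  -0.    1.96  0.    1.18 -0.27]
```

View pics/w7.png

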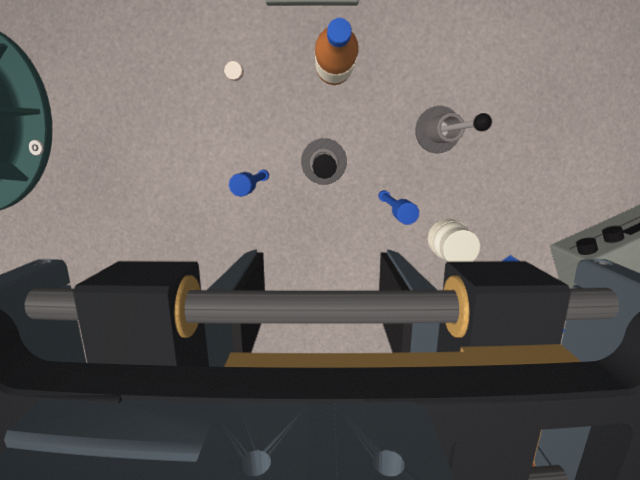

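View pics/w7c.png

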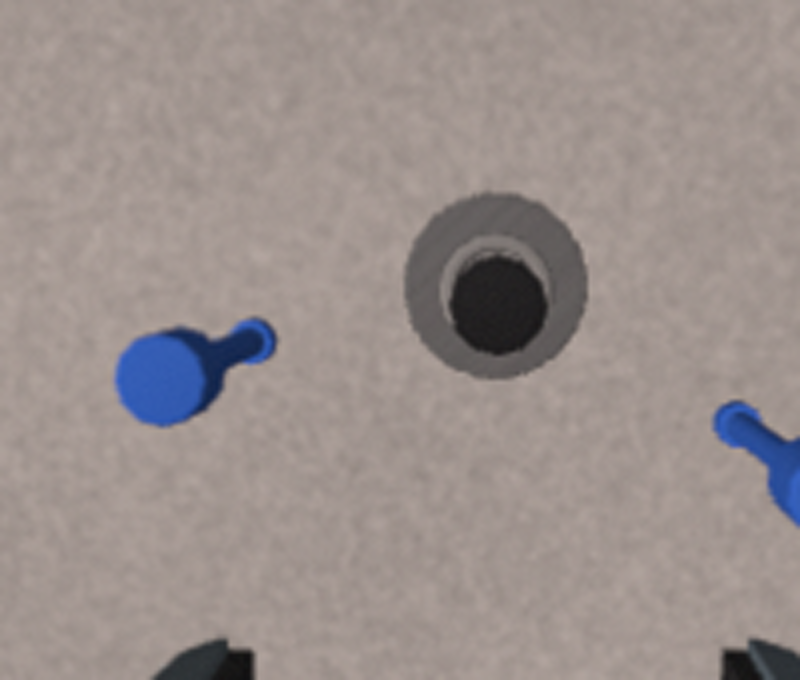

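```bash
python3 -c "
from h import *
f=np.load('w7.npz');w=Cam('wrist');w.K,w.Rm,w.t,w.d=f['K'],f['Rm'],f['t'],f['d'];w.C=-w.Rm.T@w.t
c=lambda u,v:(200+u/4-.4,90+v/4-.4)
print(w.atz(c(496,286),8),w.atz(c(498,304.5),158),w.atz(c(496,286),0))
P=w.atz(c(498,304.5),158);go([P[0],P[1],200],-.427);go([P[0],P[1],125],-.427)
"
```

```text
[ 453.2830627  -284.21145753    8.        ] [ 453.07073155 -283.6618148   158.        ] [ 453.22100509 -284.46486642    0.        ]
t 9.07 pos [ 430.2 -329.4  330.8] w 59.1 F [ 0.1  0.8 -0.2] shift [-0.0511  0.1308  0.002 ] rot [ 0.0003  0.0008 -0.0001]
 axes x [-0.413 -0.911 -0.   ] y [-0.  0. -1.] z [ 0.911 -0.413 -0.   ] j [-0.7  -0.    1.96  0.    1.18 -0.27]
t 9.07 pos [ 430.2 -329.4  330.8] w 59.1 F [ 0.1  0.8 -0.2] shift [-0.0511  0.2058  0.002 ] rot [ 0.0003  0.0008 -0.0001]
 axes x [-0.413 -0.911 -0.   ] y [-0.  0. -1.] z [ 0.911 -0.413 -0.   ] j [-0.7  -0.    1.96  0.    1.18 -0.27]
```

>>> arm_command(
  targets=[0.65,-0.035,0.02,0.002,0,0,0,0.65,-0.051,0.05,0.002,0,0,0,0.65,-0.051,0.09,0.002,0,0,0,0.65,-0.051,0.13,0.002,0,0,0,0.65,-0.051,0.15,0.002,0,0,0,0.65,-0.051,0.17,0.002,0,0,0,0.65,-0.051,0.19,0.002,0,0,0,0.65,-0.051,0.206,0.002,0,0,0,0.65,-0.051,0.206,0.002,0,0,0,0.65,-0.051,0.206,0.002,0,0,0],
)

```text
clock: 9.9
ee_pos: [452.6, -284.2, 124.7]
eef_rot: [0.383, -0.383, 0.595, -0.594]
contact_force: [-0.4, 0.3, 0.5]
width: 59.4
```

```bash
python3 -c "
from h import *
go([453.1,-283.7,125],-.427)
d=Cam('side');d.crop('d8',200,290,150,110,5)"
```

```text
t 9.9 pos [ 452.6 -284.2  124.7] w 59.4 F [-0.4  0.3  0.5] shift [-0.0006 -0.0003  0.0003] rot [ 0.0015  0.0001 -0.0003]
 axes x [-0.414 -0.91  -0.   ] y [-0.001  0.001 -1.   ] z [ 0.91  -0.414 -0.001] j [-0.6   0.25  2.11  0.    0.78 -0.18]
```

View pics/d8.png

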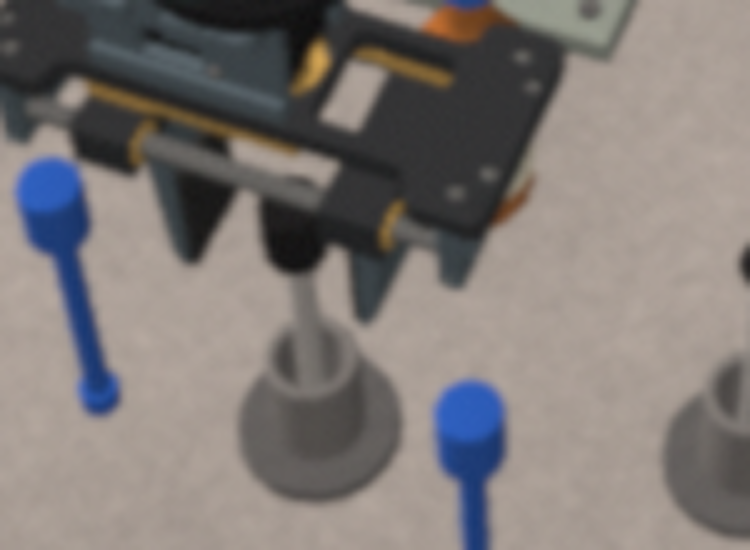

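The fingers straddle the black cylindrical grip (side, about px 258,337). I'll close with 40 N.

>>> arm_command(
  targets=[0.4,0,0,0,0,0,0,0.3,0,0,0,0,0,0,0,0,0,0,0,0,0,0,0,0,0,0,0,0,0,0,0,0,0,0,0,0,0,0,0,0,0,0,0,0,0,0,0,0,0],
  force=40,
)

```text
clock: 10.53
ee_pos: [452.7, -285.1, 125.2]
eef_rot: [-0.382, 0.382, -0.595, 0.595]
contact_force: [-0.0, -0.1, 3.1]
width: 23.1
```

>>> arm_command(
  targets=[0,0,-0.01,0,0,0,0,0,0,-0.03,0,0,0,0,0,0,-0.06,0,0,0,0,0,0,-0.09,0,0,0,0,0,0,-0.125,0,0,0,0,0,0,-0.16,0,0,0,0,0,0,-0.19,0,0,0,0,0,0,-0.19,0,0,0,0,0,0,-0.19,0,0,0,0],
)

```text
clock: 11.28
ee_pos: [453.0, -285.3, 317.1]
eef_rot: [-0.383, 0.382, -0.594, 0.596]
contact_force: [0.6, 0.1, -1.8]
width: 23.2
```

```bash
python3 -c "
from h import *
go([563.7,-2.8,315],-.427)
d=Cam('side');d.crop('d9',200,210,150,150,4)
s=Cam('scene');s.crop('s9',140,170,150,120,5)"
```

```text
t 11.28 pos [ 453.  -285.3  317.1] w 23.2 F [ 0.6  0.1 -1.8] shift [-0.3029  0.0018 -0.0165] rot [-0.0033 -0.001   0.0006]
 axes x [-0.415 -0.91   0.001] y [ 0.003 -0.002 -1.   ] z [ 0.91  -0.415  0.003] j [-0.61 -0.    1.99 -0.    1.15 -0.18]
```

View pics/d9.png

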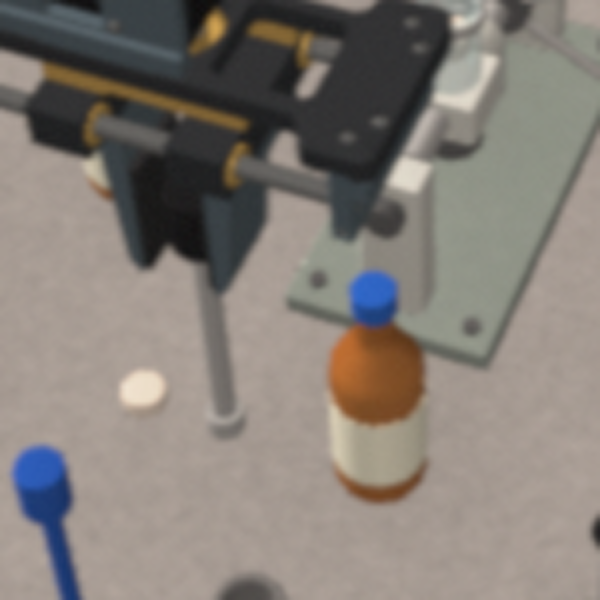

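View pics/s9.png

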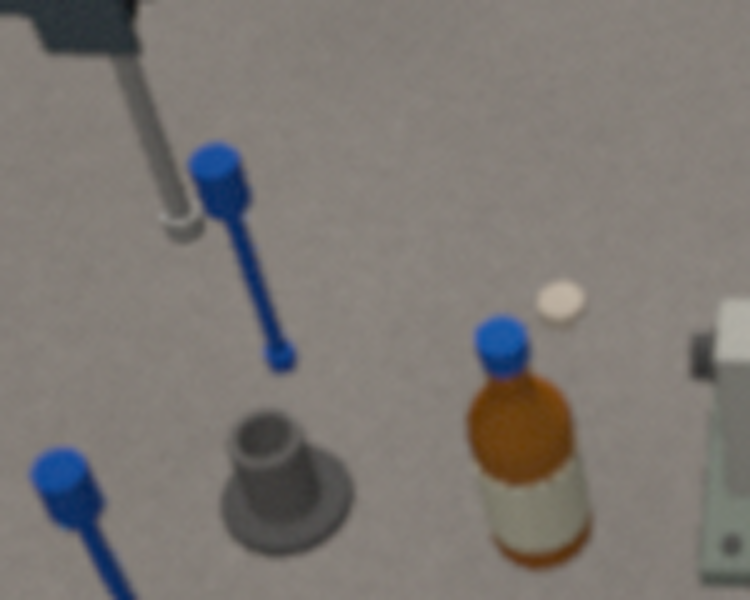

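>>> arm_command(
  targets=[0,-0.02,-0.003,-0.001,0,0,0,0,-0.05,-0.003,-0.003,0,0,0,0,-0.08,-0.003,-0.005,0,0,0,0,-0.11,-0.003,-0.007,0,0,0,0,-0.14,-0.003,-0.008,0,0,0,0,-0.17,-0.003,-0.01,0,0,0,0,-0.2,-0.003,-0.012,0,0,0,0,-0.23,-0.003,-0.014,0,0,0,0,-0.26,-0.003,-0.015,0,0,0,0,-0.285,-0.003,-0.016,0,0,0,0,-0.302,-0.003,-0.0165,0,0,0,0,-0.302,-0.003,-0.0165,0,0,0],
)

```text
clock: 12.38
ee_pos: [563.0, -0.9, 316.2]
eef_rot: [0.382, -0.384, 0.595, -0.594]
contact_force: [0.0, -0.5, -2.1]
width: 23.1
```

>>> arm_command(
  targets=[0,0,0,0,0,0,0,0,0,0,0,0,0,0],
)

```text
clock: 12.55
ee_pos: [562.2, -3.6, 316.8]
eef_rot: [0.382, -0.383, 0.595, -0.594]
contact_force: [0.1, 0.2, -1.2]
width: 23.1
```

```bash
python3 -c "
from h import *
go([563.2,-4,315],-.427)
d=Cam('side');d.crop('d10',240,130,140,140,4)
s=Cam('scene');s.crop('s10',265,160,150,120,5)
w=Cam('wrist');cv2.imwrite('pics/w10.png',w.img)"
```

```text
t 12.55 pos [562.2  -3.6 316.8] w 23.1 F [ 0.1  0.2 -1.2] shift [-0.0001  0.0018  0.001 ] rot [ 0.0019 -0.0008  0.0009]
 axes x [-0.415 -0.91   0.001] y [-0.002 -0.    -1.   ] z [ 0.91  -0.415 -0.002] j [-0.05  0.05  1.94 -0.    1.16  0.38]
```

View pics/d10.png

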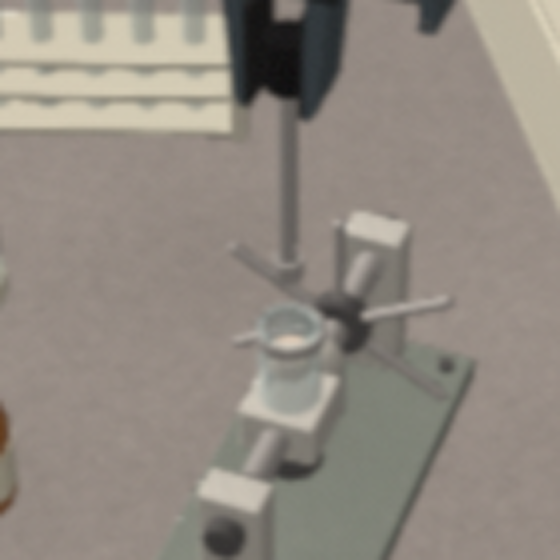

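View pics/s10.png

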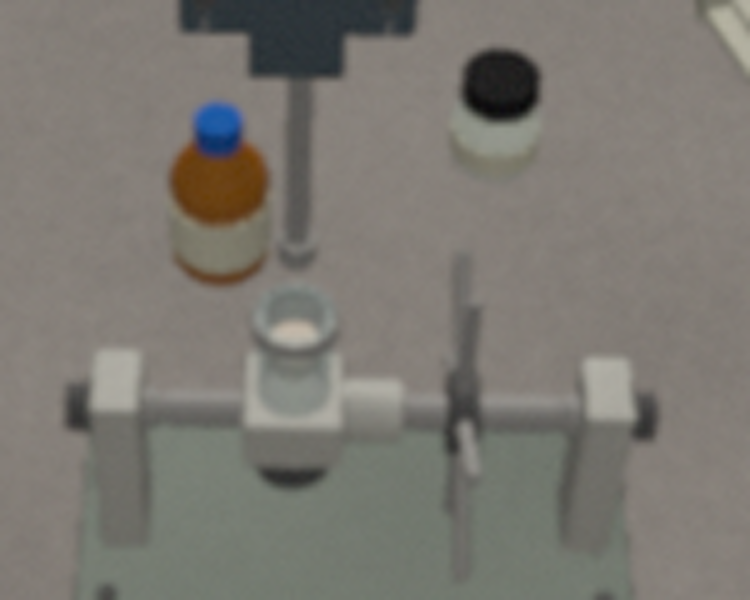

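View pics/w10.png

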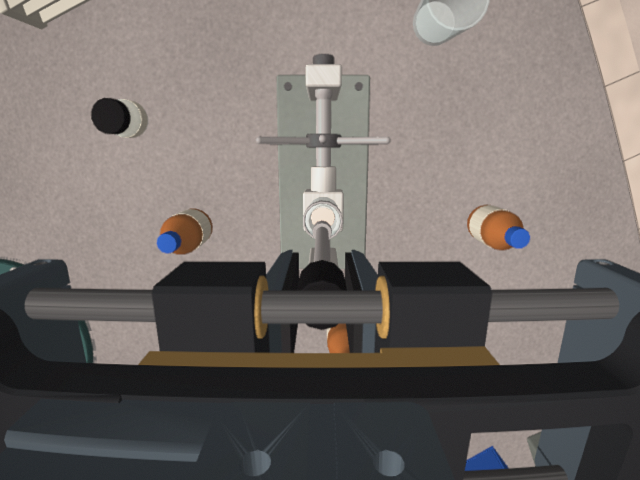

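```bash
python3 -c "
from h import *
o=bot.get_obs()['ee_pos'];print(o)
for n,a in [('scene',(265,160,5)),('side',(240,130,4))]:
  c=Cam(n)
  m=c.proj([563.7,-2.8,165])[0];f=c.proj([o[0]+.5,o[1]+1.2,o[2]-117])[0]
  print(n,((m-a[:2])*a[2]).round(1),((f-a[:2])*a[2]).round(1))
w=Cam('wrist');print(w.proj([[563.7,-2.8,165],[o[0]+.5,o[1]+1.2,o[2]-117]]));w.crop('w10c',270,160,100,100,7)
"
```

```text
[562.51380171  -4.10180366 317.59927529]
scene [290.6 310.2] [290.8 252.7]
side [285.5 318.6] [284.1 268.2]
[[322.46937348 220.14085925]
 [321.92522981 228.91357049]]
```

View pics/w10c.png

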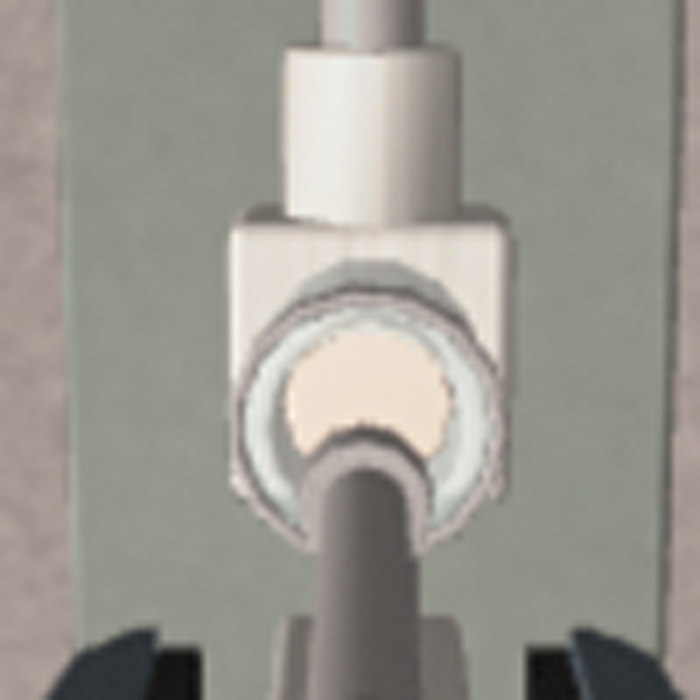

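>>> arm_command(
  targets=[0,0,0.015,0.0007,0,0,0,0,0,0.03,0.0007,0,0,0,0,0,0.038,0.0007,0,0,0,0,0,0.046,0.0007,0,0,0,0,0,0.054,0.0007,0,0,0],
)

```text
clock: 13.27
ee_pos: [563.7, -3.8, 263.7]
eef_rot: [-0.382, 0.382, -0.595, 0.595]
contact_force: [-0.1, 0.0, 2.5]
width: 23.6
```

```bash
python3 -c "
from h import *
go([563.2,-4,209],-.427)
d=Cam('side');d.crop('d11',240,130,140,140,4)
s=Cam('scene');s.crop('s11',265,160,150,120,5)"
```

```text
t 13.27 pos [563.7  -3.8 263.7] w 23.6 F [-0.1  0.   2.5] shift [ 0.0004  0.0547 -0.0003] rot [-0.0002 -0.0012 -0.0001]
 axes x [-0.415 -0.91  -0.   ] y [ 0. -0. -1.] z [ 0.91  -0.415  0.   ] j [-0.05  0.11  1.98 -0.    1.06  0.38]
```

View pics/d11.png

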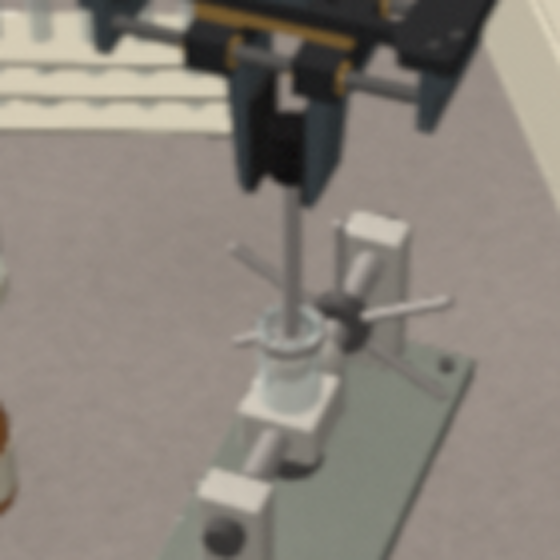

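View pics/s11.png

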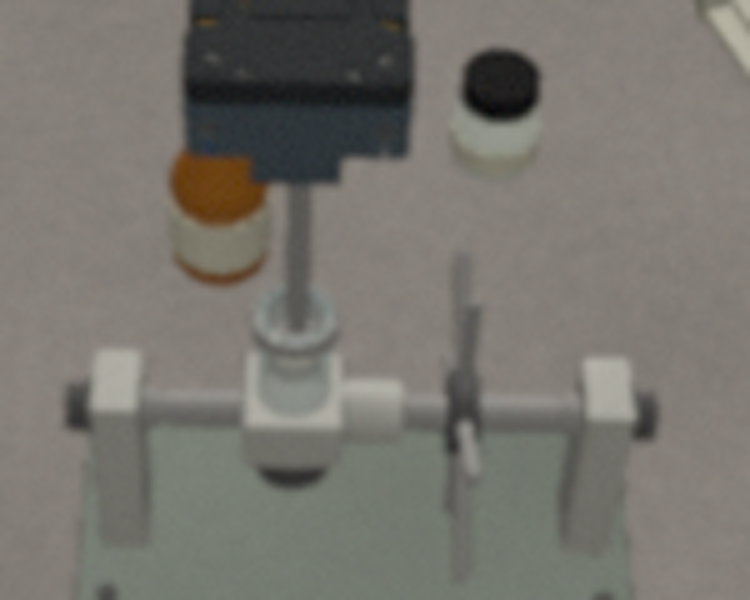

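>>> arm_command(
  targets=[0,0,0.006,0,0,0,0,0,0,0.012,0,0,0,0,0,0,0.018,0,0,0,0,0,0,0.024,0,0,0,0,0,0,0.03,0,0,0,0,0,0,0.036,0,0,0,0,0,0,0.042,0,0,0,0,0,0,0.047,0,0,0,0,0,0,0.05,0,0,0,0,0,0,0.05,0,0,0,0],
)

```text
clock: 14.2
ee_pos: [563.0, -3.6, 213.0]
eef_rot: [0.382, -0.383, 0.595, -0.594]
contact_force: [0.4, 0.3, -1.7]
width: 23.5
```

>>> arm_command(
  targets=[0,0,0.001,0,0,0,0,0,0,0.002,0,0,0,0,0,0,0.003,0,0,0,0,0,0,0.004,0,0,0,0],
)

```text
clock: 14.53
ee_pos: [563.5, -3.6, 210.0]
eef_rot: [0.382, -0.382, 0.595, -0.595]
contact_force: [-1.2, 0.6, 1.0]
width: 23.3
```

```bash
python3 -c "
from h import *
go([563.2,-4,209],-.427);print(bot.get_obs()['wrist_torque'])"
```

```text
t 14.53 pos [563.5  -3.6 210. ] w 23.3 F [-1.2  0.6  1. ] shift [ 0.0004  0.001  -0.0001] rot [ 0.0002 -0.001   0.    ]
 axes x [-0.415 -0.91   0.   ] y [-0.  0. -1.] z [ 0.91  -0.415 -0.   ] j [-0.05  0.17  2.01  0.    0.96  0.38]
[-0.06351128  0.3937044  -0.01384993]
```

Not yet bottomed; I'll go on millimetre by millimetre, watching the force.

>>> arm_command(
  targets=[0,0,0.001,0,0,0,0,0,0,0.002,0,0,0,0,0,0,0.002,0,0,0,0],
)

```text
clock: 14.78
ee_pos: [564.2, -3.6, 209.0]
eef_rot: [-0.383, 0.382, -0.595, 0.595]
contact_force: [-3.8, 1.3, 12.8]
width: 23.1
```

>>> arm_command(
  targets=[0,0,0.001,0,0,0,0,0,0,0.001,0,0,0,0,0,0,0.001,0,0,0,0],
)

```text
clock: 15.03
ee_pos: [564.7, -3.6, 208.8]
eef_rot: [-0.383, 0.382, -0.594, 0.595]
contact_force: [-3.6, 1.3, 19.2]
width: 23.0
```

>>> arm_command(
  targets=[0,0,-0.004,0,0,0,0,0,0,-0.012,0,0,0,0,0,0,-0.03,0,0,0,0,0,0,-0.05,0,0,0,0,0,0,-0.07,0,0,0,0,0,0,-0.09,0,0,0,0,0,0,-0.11,0,0,0,0,0,0,-0.112,0,0,0,0,0,0,-0.112,0,0,0,0,0,0,-0.112,0,0,0,0],
)

```text
clock: 15.87
ee_pos: [563.1, -3.7, 318.0]
eef_rot: [0.382, -0.383, 0.595, -0.595]
contact_force: [-0.3, -0.4, -0.5]
width: 23.8
```

```bash
python3 -c "
from h import *
go([452.7,-285,318],-.427)
d=Cam('side');d.crop('d12',240,130,140,140,4)
w=Cam('wrist');w.crop('w12c',250,120,140,140,5)
go([452.7,-285,318],-.427)
np.savez('w12.npz',K=w.K,Rm=w.Rm,t=w.t,d=w.d)"
```

```text
t 15.87 pos [563.1  -3.7 318. ] w 23.8 F [-0.3 -0.4 -0.5] shift [3.018e-01 1.000e-04 1.630e-02] rot [ 0.0008 -0.0011  0.0003]
 axes x [-0.415 -0.91   0.   ] y [-0.001  0.    -1.   ] z [ 0.91  -0.415 -0.001] j [-0.05  0.05  1.94 -0.    1.16  0.38]
t 15.97 pos [562.9  -3.6 317.6] w 23.3 F [-0.3 -0.7 -1.1] shift [ 3.017e-01 -3.000e-04  1.650e-02] rot [ 0.0018 -0.001   0.0007]
 axes x [-0.415 -0.91   0.001] y [-0.002  0.    -1.   ] z [ 0.91  -0.415 -0.002] j [-0.05  0.05  1.94  0.    1.16  0.38]
```

View pics/d12.png

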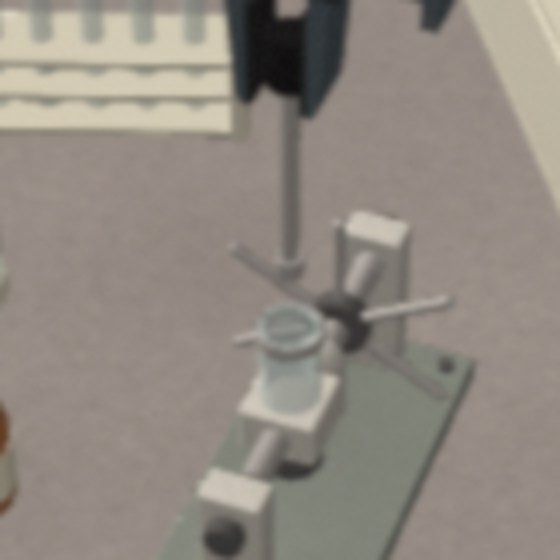

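View pics/w12c.png

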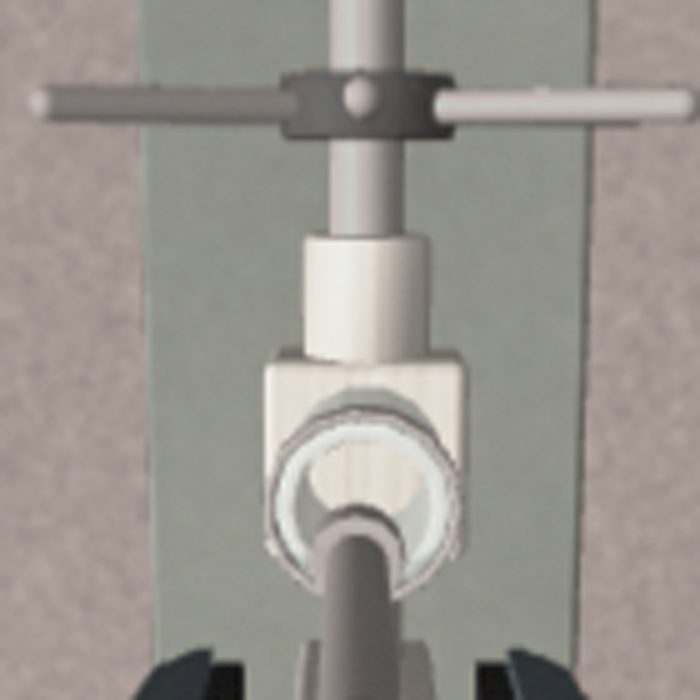

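>>> arm_command(
  targets=[0,0.02,0,0.001,0,0,0,0,0.05,0,0.003,0,0,0,0,0.08,0,0.005,0,0,0,0,0.11,0,0.007,0,0,0,0,0.14,0,0.008,0,0,0,0,0.17,0,0.01,0,0,0,0,0.2,0,0.012,0,0,0,0,0.23,0,0.014,0,0,0,0,0.26,0,0.015,0,0,0,0,0.285,0,0.016,0,0,0,0,0.302,0,0.0165,0,0,0,0,0.302,0,0.0165,0,0,0],
)

```text
clock: 16.97
ee_pos: [451.8, -287.3, 317.8]
eef_rot: [0.381, -0.382, 0.596, -0.595]
contact_force: [-0.2, 1.0, -1.6]
width: 23.0
```

>>> arm_command(
  targets=[0,0,0.02,0,0,0,0,0,0,0.05,0,0,0,0,0,0,0.08,0,0,0,0,0,0,0.11,0,0,0,0,0,0,0.12,0,0,0,0,0,0,0.12,0,0,0,0,0,0,0.12,0,0,0,0],
)

```text
clock: 17.55
ee_pos: [453.4, -285.1, 199.3]
eef_rot: [0.382, -0.383, 0.595, -0.594]
contact_force: [0.6, 0.5, -0.1]
width: 23.5
```

```bash
python3 -c "
from h import *
go([452.7,-285,125],-.427)
d=Cam('side');d.crop('d13',200,250,150,150,4)
s=Cam('scene');s.crop('s13',140,170,120,120,5)
go([452.7,-285,125],-.427)"
```

```text
t 17.55 pos [ 453.4 -285.1  199.3] w 23.5 F [ 0.6  0.5 -0.1] shift [ 0.0002  0.0743 -0.0007] rot [ 0.0007 -0.0008 -0.0002]
 axes x [-0.415 -0.91  -0.   ] y [-0.001  0.    -1.   ] z [ 0.91  -0.415 -0.001] j [-0.6   0.14  2.07  0.    0.93 -0.18]
t 17.65 pos [ 454.1 -285.7  200.7] w 23.1 F [ 0.4  0.5 -1.4] shift [-0.0001  0.0757 -0.0018] rot [-0.0021 -0.0009  0.0004]
 axes x [-0.415 -0.91   0.   ] y [ 0.002 -0.001 -1.   ] z [ 0.91  -0.415  0.002] j [-0.61  0.14  2.07  0.    0.93 -0.18]
```

View pics/d13.png

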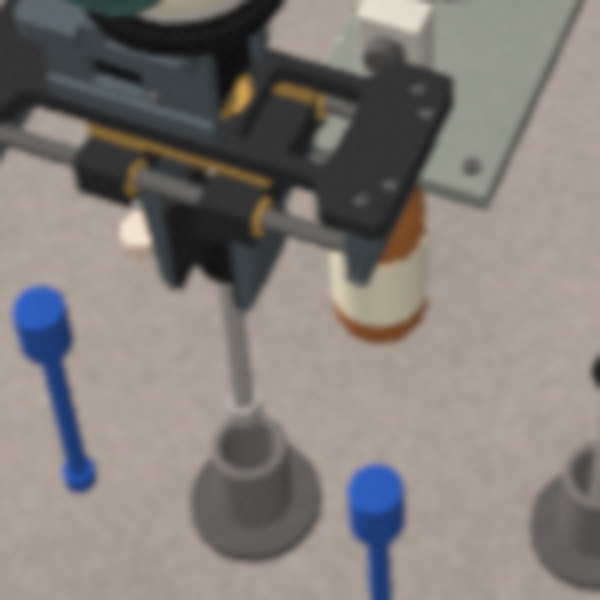

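View pics/s13.png

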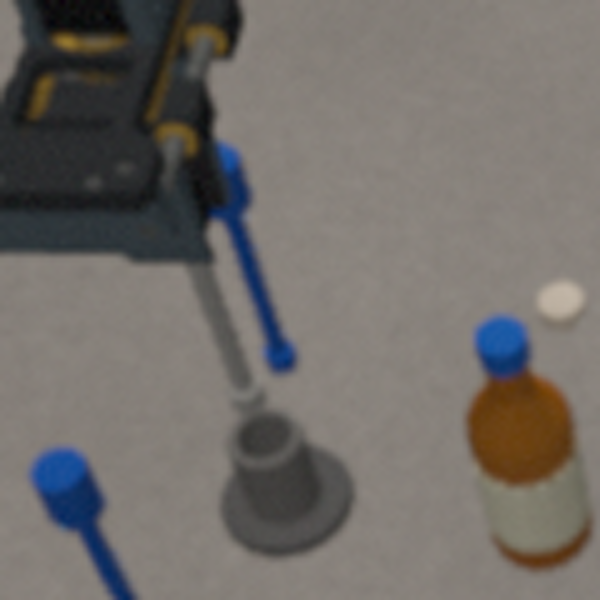

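```bash
python3 -c "
from h import *
o=bot.get_obs()['ee_pos'];print(o)
for n,a in [('scene',(140,170,5)),('side',(200,250,4))]:
  c=Cam(n)
  P=[[453.2,-284,55],[o[0]+.5,o[1]+1.2,o[2]-117],[o[0]+.5,o[1]+1.2,o[2]-105],[453.2,-284,8]]
  print(n,((c.proj(P)-a[:2])*a[2]).round(1).tolist())
s=Cam('scene');s.crop('s13b',175,235,40,50,12)
d=Cam('side');d.crop('d13b',240,340,50,50,12)
w=Cam('wrist');cv2.imwrite('pics/w13.png',w.img)
"
```

```text
[ 454.12933193 -285.73724612  200.6641174 ]
scene [[257.5, 432.5], [242.9, 397.8], [236.8, 381.7], [279.5, 490.2]]
side [[244.2, 438.7], [243.0, 407.1], [241.2, 393.1], [251.0, 489.1]]
```

View pics/s13b.png

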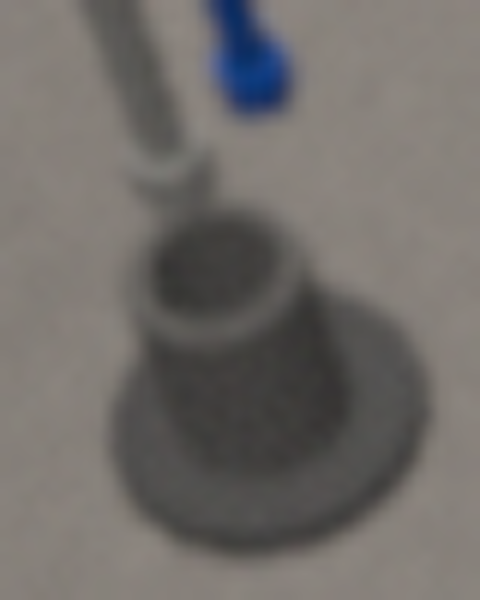

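View pics/d13b.png

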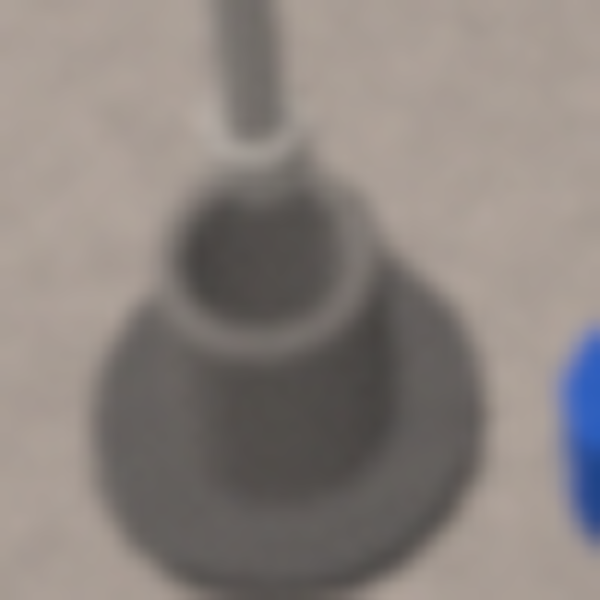

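View pics/w13.png

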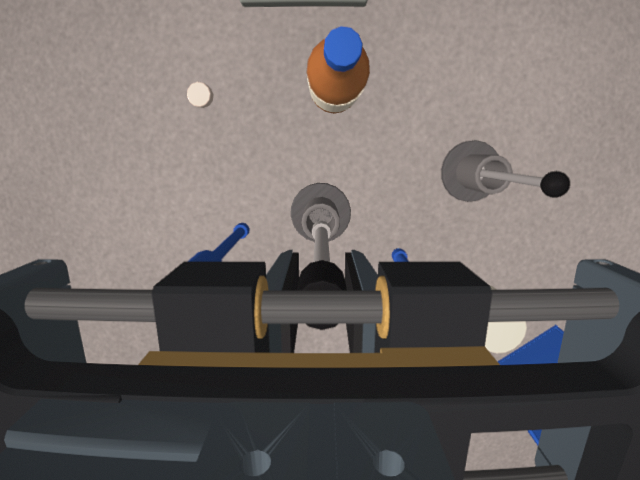

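>>> arm_command(
  targets=[0,0,0.01,0,0,0,0,0,0,0.02,0,0,0,0,0,0,0.03,0,0,0,0,0,0,0.04,0,0,0,0,0,0,0.04,0,0,0,0],
)

```text
clock: 18.32
ee_pos: [452.0, -284.5, 156.3]
eef_rot: [0.382, -0.383, 0.596, -0.594]
contact_force: [-1.2, 0.5, -1.9]
width: 23.3
```

>>> arm_command(
  targets=[0,0,0.01,0,0,0,0,0,0,0.02,0,0,0,0,0,0,0.028,0,0,0,0,0,0,0.032,0,0,0,0,0,0,0.033,0,0,0,0,0,0,0.033,0,0,0,0],
)

```text
clock: 18.82
ee_pos: [453.2, -285.3, 125.7]
eef_rot: [0.382, -0.382, 0.595, -0.595]
contact_force: [0.3, -0.6, -1.2]
width: 23.3
```

>>> arm_command(
  targets=[0,0,0.001,0,0,0,0,0,0,0.0015,0,0,0,0,0,0,0.0015,0,0,0,0],
)

```text
clock: 19.07
ee_pos: [453.6, -285.5, 125.1]
eef_rot: [-0.383, 0.382, -0.594, 0.595]
contact_force: [-0.8, -0.3, 3.7]
width: 23.7
```

```bash
python3 -c "
from h import *
go([452.7,-285,125],-.427)
d=Cam('side');d.crop('d14',200,280,150,120,5)"
```

```text
t 19.07 pos [ 453.6 -285.5  125.1] w 23.7 F [-0.8 -0.3  3.7] shift [-0.0001  0.0001 -0.001 ] rot [-0.0009 -0.001   0.0002]
 axes x [-0.415 -0.91   0.   ] y [ 0.001 -0.001 -1.   ] z [ 0.91  -0.415  0.001] j [-0.61  0.25  2.1  -0.    0.78 -0.18]
```

View pics/d14.png

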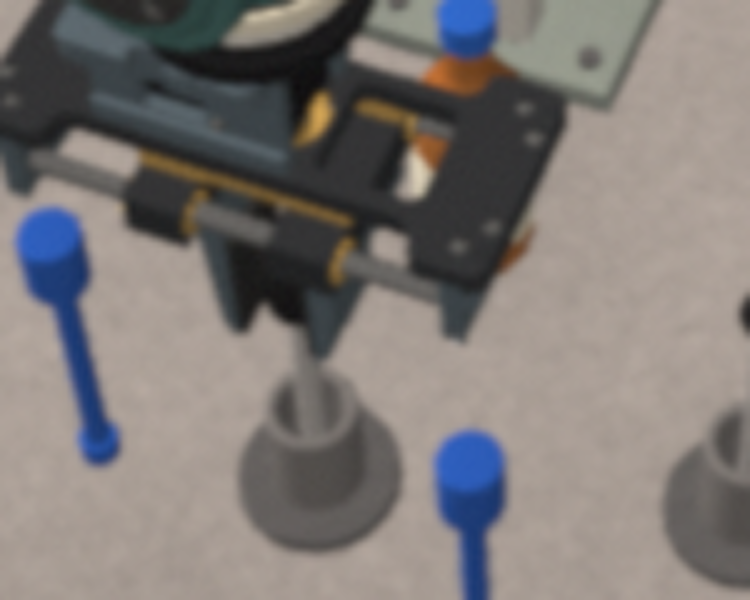

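>>> arm_command(
  targets=[0.3,0,0,0,0,0,0,0.35,0,0,0,0,0,0,0.45,0,0,0,0,0,0,0.6,0,0,0,0,0,0,0.6,0,0,0,0,0,0,0.6,0,0,0,0,0,0],
)

```text
clock: 19.62
ee_pos: [453.2, -285.3, 124.4]
eef_rot: [0.382, -0.382, 0.595, -0.595]
contact_force: [0.4, 0.3, -0.9]
width: 53.9
```

>>> arm_command(
  targets=[0.6,0,-0.02,0,0,0,0,0.6,0,-0.05,0,0,0,0,0.6,0,-0.08,0,0,0,0,0.6,0,-0.12,0,0,0,0,0.6,0,-0.16,0,0,0,0,0.6,0.03,-0.2,0,0,0,0,0.6,0.05,-0.2,0,0,0,0,0.6,0.05,-0.2,0,0,0,0,0.6,0.05,-0.2,0,0,0],
)

```text
invalid input
```

```bash
python3 -c "
from h import *
go([553,-26,305],-.427)
d=Cam('side');cv2.imwrite('pics/d15.png',d.img)
s=Cam('scene');cv2.imwrite('pics/s15.png',s.img)
w=Cam('wrist');w.crop('w15c',200,90,200,170,4)"
```

```text
t 19.62 pos [ 453.2 -285.3  124.4] w 53.9 F [ 0.4  0.3 -0.9] shift [-0.2773 -0.1806 -0.0168] rot [ 0.0001 -0.0011 -0.    ]
 axes x [-0.415 -0.91  -0.   ] y [-0.  0. -1.] z [ 0.91  -0.415 -0.   ] j [-0.61  0.26  2.1   0.    0.78 -0.18]
```

View pics/d15.png

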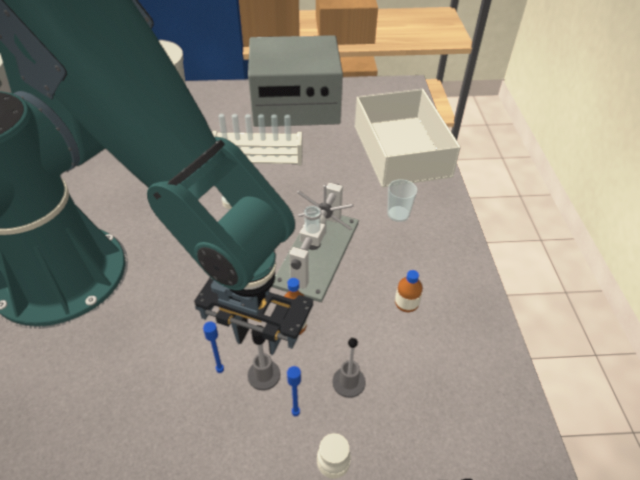

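View pics/w15c.png

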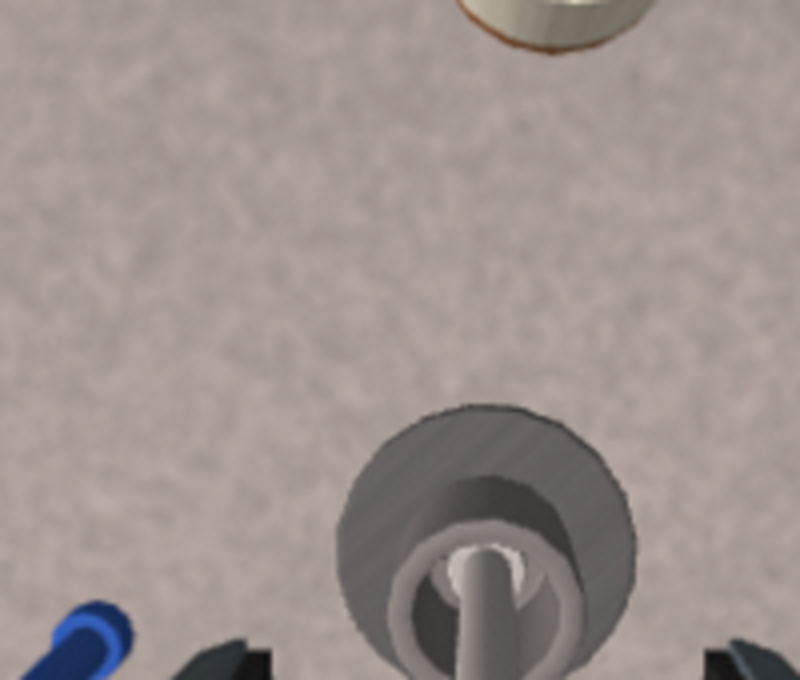

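View pics/s15.png

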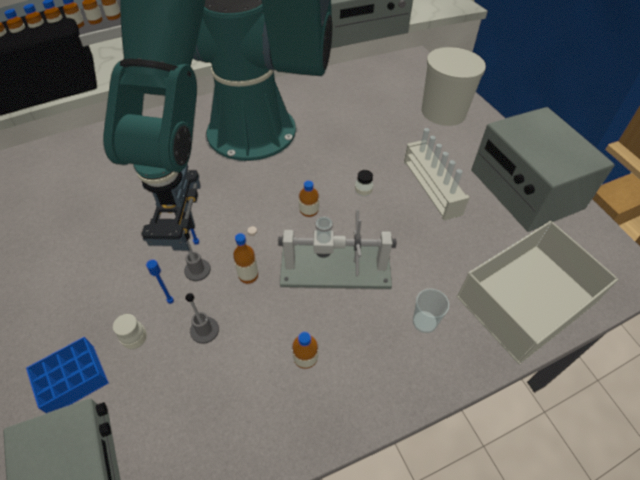

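The lift call was refused (I miscounted a row), so the arm hasn't moved. The tamper is in its holder and released. Lifting now.

>>> arm_command(
  targets=[0.6,0,-0.02,0,0,0,0,0.6,0,-0.05,0,0,0,0,0.6,0,-0.08,0,0,0,0,0.6,0,-0.12,0,0,0,0,0.6,0,-0.16,0,0,0,0,0.6,0.03,-0.2,0,0,0,0,0.6,0.05,-0.205,0,0,0,0,0.6,0.05,-0.205,0,0,0,0,0.6,0.05,-0.205,0,0,0,0],
)

```text
clock: 20.52
ee_pos: [432.2, -331.5, 330.1]
eef_rot: [-0.382, 0.382, -0.595, 0.596]
contact_force: [-0.1, 0.8, 0.2]
width: 54.8
```

```bash
python3 -c "
from h import *
go([553,-26,305],-.427)
w=Cam('wrist');w.crop('w16c',200,90,200,170,4)"
```

```text
t 20.52 pos [ 432.2 -331.5  330.1] w 54.8 F [-0.1  0.8  0.2] shift [-0.328   0.0249 -0.0175] rot [-0.0013 -0.0027  0.0003]
 axes x [-0.417 -0.909  0.   ] y [ 0.001 -0.001 -1.   ] z [ 0.909 -0.417  0.001] j [-0.7   0.    1.96  0.    1.18 -0.27]
```

View pics/w16c.png

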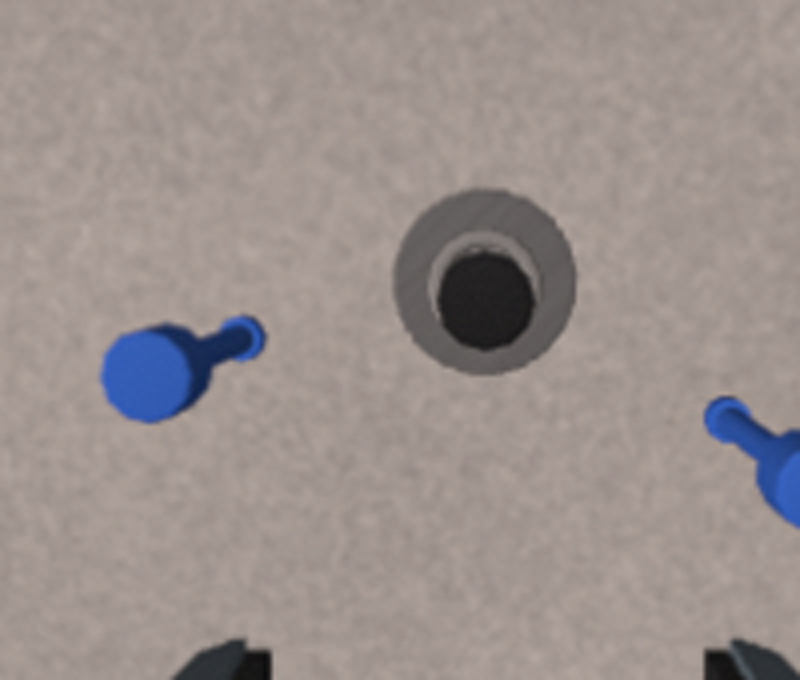

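>>> arm_command(
  targets=[0.6,-0.03,0,-0.002,0,0,0,0.6,-0.07,0,-0.004,0,0,0,0.6,-0.11,0,-0.006,0,0,0,0.6,-0.15,0,-0.008,0,0,0,0.6,-0.19,0,-0.01,0,0,0,0.6,-0.23,0,-0.012,0,0,0,0.6,-0.27,0,-0.014,0,0,0,0.6,-0.3,0.01,-0.016,0,0,0,0.6,-0.328,0.025,-0.0175,0,0,0,0.6,-0.328,0.025,-0.0175,0,0,0,0.6,-0.328,0.025,-0.0175,0,0,0,0.6,-0.328,0.025,-0.0175,0,0,0],
)

```text
clock: 21.57
ee_pos: [552.1, -24.8, 303.8]
eef_rot: [0.382, -0.383, 0.595, -0.594]
contact_force: [0.7, -0.2, 0.6]
width: 54.9
```

>>> arm_command(
  targets=[0.6,0,0,0,0,0,0,0.6,0,0,0,0,0,0,0.6,0,0,0,0,0,0],
)

```text
clock: 21.82
ee_pos: [552.6, -25.8, 304.8]
eef_rot: [-0.382, 0.382, -0.595, 0.595]
contact_force: [0.3, 0.0, 0.2]
width: 54.9
```

```bash
python3 -c "
from h import *
w=Cam('wrist');w.crop('w17c',255,90,150,150,5)
np.savez('w17.npz',K=w.K,Rm=w.Rm,t=w.t,d=w.d)
go([553,-26,305],-.427)"
```

```text
t 21.87 pos [552.6 -25.7 304.8] w 54.7 F [ 0.  -0.3  1. ] shift [ 0.0001 -0.0002  0.0004] rot [-0.0005 -0.0021 -0.0002]
 axes x [-0.416 -0.909 -0.   ] y [ 0.001 -0.    -1.   ] z [ 0.909 -0.416  0.001] j [-0.09  0.04  1.97 -0.    1.13  0.34]
```

View pics/w17c.png

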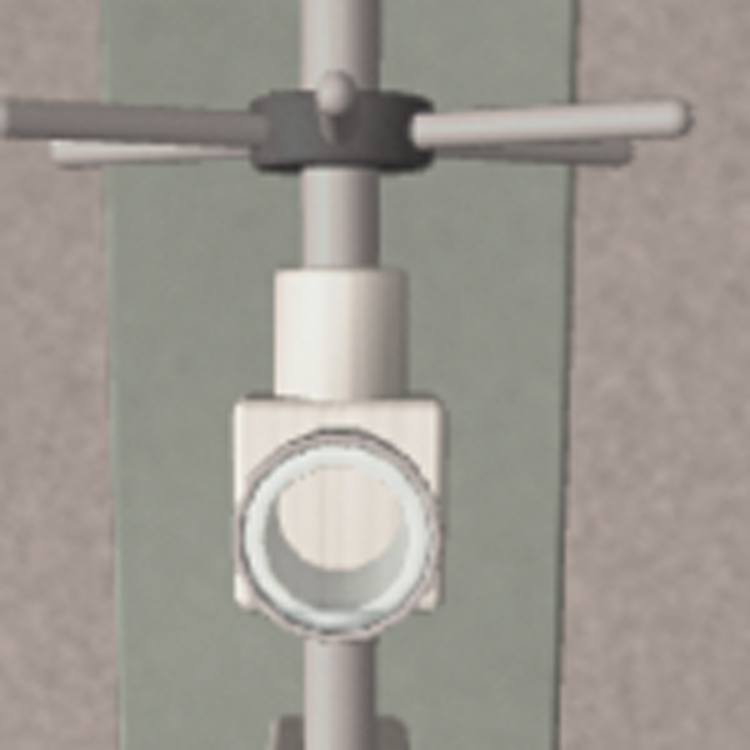

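```bash
python3 -c "
from h import *
s=Cam('scene');cv2.imwrite('pics/s18.png',s.img)
a=cv2.imread('pics/scene0.png');
for n,(u,v) in {'tall':(241,260),'near':(309,200),'far':(305,350),'jarside':(128,330),'beaker':(430,310),'mixer':(203,320),'jarnear':(365,182),'spare':(252,231),'blue2':(160,282)}.items():
  p=[x[v-20:v+20,u-15:u+15].astype(int) for x in (a,s.img)];print(n,abs(p[0]-p[1]).mean().round(1))
f=np.load('w17.npz');w=Cam('wrist');w.K,w.Rm,w.t,w.d=f['K'],f['Rm'],f['t'],f['d'];w.C=-w.Rm.T@w.t
c=lambda u,v:(255+u/5-.4,90+v/5-.4)
ex=np.array([np.cos(-.427),np.sin(-.427)])
for n,p,z in [('shaft lo',(340.5,690),100),('shaft up',(341,220),100),('mouth',(338,533),165),('pin',(335,90),172)]: print(n,(w.atz(c(*p),z)[:2]@ex).round(1))
"
```

```text
tall 3.0
near 9.8
far 2.9
jarside 3.2
beaker 3.1
mixer 2.7
jarnear 3.1
spare 3.1
blue2 3.0
shaft lo 514.6
shaft up 514.9
mouth 514.0
pin 513.6
```

View pics/s18.png

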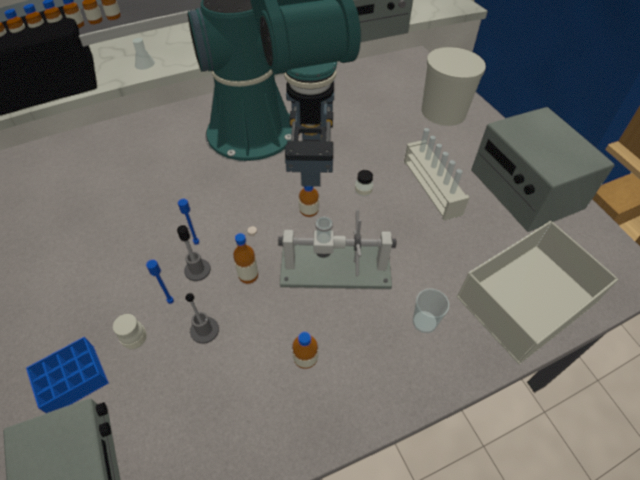

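Everything is in place: the tamper is in its holder (183,235), the tube mouth points up (323,225), and nothing else has moved. "Near" only differs because the gripper overlaps it in the picture.

```bash
python3 -c "
from workcell import bot
print(bot.hand_in())"
```

```text
the job is handed in; nothing more can be done
None
```

The job is done and handed in at about 22 s. The tube is mouth-up, the frit is pressed to the bottom, and the tamper is back in its own holder.

**What I did**
- I pushed one pin with the shut fingers to turn the rotor from about −60° to about −15°. Then I closed the jaws on the next pin to bring it upright; the glass was never touched.
- I took the tamper, pressed the frit down until it stopped, stood the tamper back in its holder and backed the arm away.

**Last checks**
- **Tube angle:** the wrist camera puts the mouth and the upright pin about 0.7–0.9° short of vertical. That is within the reading error, so I left it.
- **Frit:** resistance rose to 19 N with the tamper foot about 91.7 mm above the bench; a seated frit should be at 92 mm. I could not see it directly, because the clamp block hides the bottom of the tube. The grip did not slip: the tamper touched the holder floor at the same height when it went back as when I picked it up.
- **Tamper:** upright and centred in its holder, seen from above.
- **Other objects:** the before-and-after pictures match for everything I compared: the tall and far bottles, both jars, the beaker, the mixing rod, the spare frit and one blue look-alike. The near bottle's comparison differed because the gripper partly covered it in the picture; by eye it had not moved.

One lift command was refused because I left a number out of a row; the arm did not move, and I sent it again correctly.

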